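Spread a retaining ring over an axle stub

ROBOT

A 6-joint arm with a two-finger parallel gripper is mounted at the origin on the work surface. World frame = base frame: x ahead of the robot, y to its left, z up, the work surface at z = 0. Lengths are in mm, angles in degrees, forces in N, time in s.
With the tool pointing down it reaches from about 225 to 725 mm from the base axis. Payload 3.1 kg.
Tool frame: the origin (TCP) lies midway between the tips of the shut fingers; the grasp point (between the pads) lies 19 mm behind it (manip.grasp_offset is the distance from the TCP to the grasp point, in mm); z points along the fingers, x is the direction in which the jaws open and shut, and the axes are right-handed (so a half turn about z gives the same grasp; the last joint's range is limited). The gripper opens to 85 mm and grips with 20 to 120 N. Pads are 22 mm wide; open, the fingers measure 114 mm over their backs; the gripper's body (76 mm by 85 mm) begins 54 mm behind the grasp point. The pads swing forward as they close: fully open they stand 13 mm farther back than shut.
Start: joints at [-71.379, 2.75, 5.684, 92.934, 0, 82.678], TCP at [229.664, -472.093, 231.312] pointing down, gripper open.
Joint ranges: [-166.93, 166.93], [-56.73, 111.36], [-69.38, 81.34], [-121.58, 131.49], [-85.45, 84.26], [-180, 180]. Speed limits (degrees/s): [159.86, 159.86, 180, 180, 180, 180].

INTERFACE

Orientations are given as [roll, pitch, yaw] about the fixed x, y, z axes, in that order (R = Rz(yaw) Ry(pitch) Rx(roll)).
In Python, from station import manip gives the robot as it stands.
- The arm moves only by the tool step_arm, never from a script. Its argument "rows" is one flat list of numbers, 7 for each row, row after row: the shift along the world's x, y, z in units of 25 mm (1.0 is 25 mm), then the turn, a rotation vector about the world's x, y, z in units of 5 degrees (1.0 is 5 degrees), then the opening, from 0 (shut) to 1 (fully open). In form: [tx, ty, tz, wx, wy, wz, jaw, tx, ty, tz, wx, wy, wz, jaw, ...]. A call has 1 to 5 rows; each row is the pose to reach, as a shift and turn from the pose commanded when the call began; what a row does not reach only later rows make up. A row lasts 1/12 s, in which the tool goes at most 41.7 mm and 7.16 degrees, less where a joint would pass 70% of its speed; a pose out of reach is approached as far as the arm can. A call with a gripper value outside its range is refused whole. The fingers move at their own pace and stop on an object; "force" is the grip in N (left out, the last holds). Time passes only in rows, so rows that repeat a pose let the fingers close. It gives the time, the measured TCP pose, the force and the opening at its end, in the units of the state.
- manip.state(): the state, without advancing time (a new reading comes with each control period).
- manip.grab_frame(name): name is "scene" or "top"; returns (picture, depth): 384x512x3 uint8, blue, green, red; 384x512 float32, mm along the optical axis (not along the pixel's ray), 0 where there is no reading.
- manip.camera_params(name): a dict with "camera_matrix" (3x3 intrinsics, pixels), "R" (3x3) and "t" (3): a world point X has camera coordinates R X + t. Camera axes: x right, y down, z forward; pixel columns grow to the right and rows downward; lengths in mm; the calibration is good to about 2 mm. A picture is of the moment at which its call begins. camera_params takes no time and is no camera call.
- manip.job_done(): hands the job in, once; it reports no verdict.
Trained networks look in the newest picture that a camera, given by its name, has taken for a name from the list of things; names that differ only in an ending like _2 or _b are one class to them, and where a whole thing is asked for, a point or a joint stands for the part that bears it (a point fixed in the world has none). Each returns a list of dicts, best first, with "conf" (0 to 1); they miss things now and then, are a little off and sometimes report something else, mostly with a low value. They report only what shows in the picture. A call takes as long as a camera call. They do not tell look-alikes from the thing itself.
- manip.look_for(target, camera): "at" ([x, y, z] in mm, in world coordinates, good to about 4 mm: the middle of the surface that is visible of it).
- manip.spot_point(target, camera): "at" ([x, y, z] in mm, in world coordinates, good to about 4 mm: a listed point, or the origin of a listed thing).
The state is a dict: "time_s": time; "joint_positions": joint angles; "joint_vel": joint speeds; "joint_efforts": joint torques, N m; "tool_pos": TCP position; "tcp_rot": TCP orientation; "force": force on the tool from outside, world axes, zero at the start; "ft_torque": the same for the moment, N m; "gripper_width": finger opening in mm.
Only numpy, scipy, OpenCV 4.12 (cv2) and the standard library are available. Lean on these libraries where they do the work, as an engineer would, in place of code of your own. Each camera call takes 0.05 s, during which the arm holds its last target.

TASK

Take the retaining-ring pliers from their rack, put their two tips down into the gap between the ears of the spring ring that sits on the post, squeeze the handles to spread it, and lift it off. Carry it to the axle stub and lower it, kept spread, over the end of the shaft until it is level with the groove cut round the shaft near its end, centred round the shaft and carried by the pliers alone rather than resting on anything. Finish there still holding: keep squeezing the pliers so that the ring stays spread at the groove, do not let go, never handle the ring with the gripper itself, and leave the other things on the bench alone.

Things in the scene. Friction and masses are not known exactly. Their poses are not given: they have to be found in the camera images.
- pliers: Retaining-ring pliers lying flat on the rack, 0.15 kg, 180 mm long, left-right symmetric: jaws to its +x, two black handles to its -x. Origin on the rivet, on the underside; z up. Each lever is one piece, so squeezing the handles SPREADS the tips; each tip moves as far as its handle at the grip. Handles: x = -30 to -112 mm, 14 mm tall (z 0 to 14), 10 mm thick.
- pliers_grip (a point): Midway between the handles where to pinch them along the pliers' y: pliers x = -62, z = 7 mm. 68 mm wide over the outsides at rest, 32 mm squeezed to the stops; each handle splays 6 deg outward to the rear at rest, 10 deg inward when squeezed. An 8 N pinch holds the pliers unspread (the spring yields above 10 N); the stops with the ring spread take about 19 N, 25 N is plenty.
- pliers_tips (a point): Midway between the feet of the tips, on the feet's upper side: pliers x = 62, z = -31.5 mm. Each tip is a 4 mm round pin straight down from the jaw, axis at y = +-2.5 mm at rest, +-19.5 mm fully squeezed. Its foot (pliers x = 58 to 68 mm, 2.5 mm thick below this point) reaches 2 mm outward of the pin, to y = +-6.5 mm at rest, and goes under the ring's ear.
- pliers_left (a joint): angle of the left (+y) lever of the pliers, 0 at rest, 0.274 rad fully squeezed (stop)
- pliers_right (a joint): the same for the right (-y) lever
- rack: Fixed steel rack that carries the pliers, 62 mm high, base 200 x 70 x 8 mm. Origin on the bench below the pliers' rivet, x along the pliers. Front support at x = 24 to 36 mm, rear crossbar (86 mm wide) at x = -98 to -112 mm, free space between.
- ring: Steel spring retaining ring lying flat on the post, 36 g, 4 mm thick, round part 28 mm inside and 38 mm outside when relaxed, its closed back at +x, and two straight ears sticking out to -x (x = -22 to -34 mm, 10 mm tall from the underside, 18 mm clear between them). Origin: centre of the relaxed round part, on the underside; z up.
- ring_gap (a point): Midway between the ears, at the ring's underside (ring x = -28 mm): the pins go down here with their feet 1 to 4 mm below the ears (free space there on the post). Inside each ear is an upright V notch that centres the pin: mouth x = -24 to -32 mm at y = +-9.2 mm, bottom at y = +-11.5 mm. Spreading takes 2 N an ear at first, 6 N at full spread, when each ear has moved about 10 mm.
- ring_left (a joint): opening angle of the ring's left (+y) half, 0 relaxed, sprung shut, about 0.24 rad when the pliers are fully squeezed
- ring_right (a joint): the same for the right (-y) half
- ring_bore (a point): Point of the ring (fixed to its back piece, ring x = -3.5 mm, 2 mm above the underside, mid thickness) that must lie on the shaft's axis: there the fully spread ring clears the shaft by about 2 mm all round.
- post: Fixed wooden storage post for the ring: 70 x 70 x 10 mm foot, column 34 mm in diameter up to 50 mm high on which the ring lies, and a 20 mm pilot that stands 10 mm higher inside the ring. Origin at the foot's centre on the bench.
- post_top (a point): on the axis of the post, 50 mm above the bench, the level the ring lies on
- stub: Fixed axle stub standing upright on a grey 100 x 80 x 16 mm foot: dark bearing 48 mm in diameter up to 43 mm above the bench, from it rises the shaft, 29 mm in diameter, with a groove 8 mm wide and 24 mm in diameter (55 to 63 mm above the bench); above the groove 29 mm to 70 mm, chamfered to 22 mm at its top at 75 mm. Origin on the bench on the shaft's axis. A relaxed ring does not pass.
- stub_groove (a point): on the shaft's axis at mid groove, 59 mm above the bench
- tape: roll of masking tape lying flat, 100 mm across, 24 mm high; bystander, to be left alone. Origin at its underside
- screwdriver: screwdriver lying on the bench; bystander, to be left alone. Origin at its underside
- pump: small cylindrical pump with two end flanges, lying, 48 mm high; bystander, to be left alone. Origin at its underside
- carton: open cardboard box 100 x 160 x 45 mm; bystander, to be left alone. Origin at its underside
- hose: piece of rubber hose 90 mm long, 16 mm thick; bystander, to be left alone. Origin at its underside
- jar: glass jar 60 mm across, 75 mm high; bystander, to be left alone. Origin at its underside
- wrench: spanner lying on the bench; bystander, to be left alone. Origin at its underside
There are look-alikes about, which are no part of the job. What is shaped like the stub but green or purple is not meant. Leave any turquoise look-alike of the pliers alone.

How it is judged:
By the outcome, as a careful person would: the job done as asked, in the order asked, and still so for the second after the job is handed in, while the arm keeps its last pose, push and grip.
It also fails if it takes over 48 s, if anything falls off the work surface, if the arm or the gripper's body presses on something with over 40 N, if the wrist force passes 120 N, or if a joint passes its speed limit or range.

## Working session

There is one attempt and no reset: what is moved stays moved. The work goes in short steps, Python scripts to look and compute and a tool call to move; the robot and the scene stay as the last step left them, time stands still between calls to the robot, and variables do not carry over. Pictures are saved under pics/ and viewed, and the job is handed in when it is done.

Besides the shell and the picture viewer there is one more tool, called after "Emit:" as name(argument=value, ...) on one line, values as JSON. step_arm: Moves the arm, as the interface text tells. Its arguments: {"type":"object","properties":{"rows":{"type":"array"},"force":{"type":"number"}},"required":["rows"]}

```bash
ls; mkdir -p pics; python3 - <<'E'
from station import manip
import cv2
print(manip.state())
for n in("scene","top"):
    p,d=manip.grab_frame(n); cv2.imwrite(f"pics/{n}0.png",p)
    import numpy as np; np.save(f"pics/{n}0.npy",d)
    c=manip.camera_params(n); print(n,c)
    for t in("pliers","ring","stub","post","rack"):
        for f in (manip.spot_point,):
            print(t,[(np.round(r['at'],0).tolist(),round(r['conf'],2)) for r in f(t,n)])
print(manip.state()["time_s"])
E
```

```text
pics
{'time_s': 0.0, 'joint_positions': array([-7.13810348e+01,  2.79295822e+00,  5.58974891e+00,  9.29337126e+01,
        2.80679341e-04,  8.26784266e+01]), 'joint_vel': array([ 0.06320553, -0.08244834,  0.05025433,  0.03777268, -0.09295257,
       -0.05574977]), 'joint_efforts': array([ 9.98120754e-06, -3.38783169e+01,  3.20015287e+01,  2.02278217e-02,
       -3.57816884e-05,  4.51859691e-06]), 'tool_pos': array([ 229.45115975, -471.51113939,  230.10026636]), 'tcp_rot': array([-1.79982273e+02,  1.35769703e-01, -6.40594408e+01]), 'force': array([ 0.38781778, -0.64234815, -0.21627546]), 'ft_torque': array([-0.04258815, -0.01201094, -0.02781716]), 'gripper_width': 85.50628205058428}
scene {'camera_matrix': array([[357.77578333,   0.        , 255.15837993],
       [  0.        , 357.77578333, 192.28458257],
       [  0.        ,   0.        ,   1.        ]]), 'R': array([[-0.73305829,  0.68016472,  0.00121851],
       [ 0.49731964,  0.53721453, -0.68122957],
       [-0.46400292, -0.49877499, -0.73206885]]), 't': array([ 449.18475684, -218.37627912, 1439.43484874])}
pliers [([516.0, -9.
[... 309 characters left out ...]
 , 258.18413701],
       [  0.        , 404.62028157, 189.99682522],
       [  0.        ,   0.        ,   1.        ]]), 'R': array([[ 1.53657791e-02, -9.99878708e-01,  2.54206964e-03],
       [-9.88087163e-01, -1.55738222e-02, -1.53105239e-01],
       [ 1.53126258e-01, -1.59205102e-04, -9.88206620e-01]]), 't': array([ -42.22647974,  585.17257962, 1506.41475136])}
pliers [([519.0, -10.0, 64.0], 0.66), ([777.0, -427.0, 22.0], 0.55)]
ring [([608.0, 230.0, 52.0], 0.54)]
stub [([597.0, -196.0, 2.0], 0.71), ([747.0, -202.0, 3.0], 0.68), ([370.0, -489.0, -5.0], 0.6), ([517.0, -12.0, -1.0], 0.44)]
post [([610.0, 228.0, 1.0], 0.79), ([691.0, 22.0, 0.0], 0.24)]
rack [([516.0, -13.0, 0.0], 0.63)]
0.6
```

View pics/scene0.png

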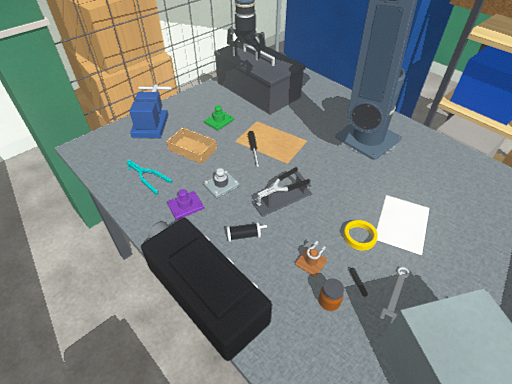

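View pics/top0.png

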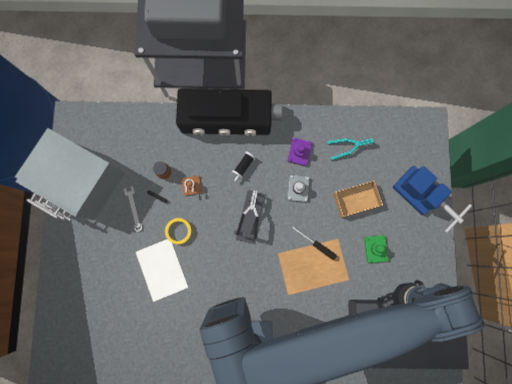

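```bash
cat > h.py <<'E'
import cv2,numpy as np
def crop(name,cx,cy,r,s,out):
    p=cv2.imread(name); c=p[cy-r:cy+r,cx-r:cx+r]
    return cv2.resize(c,None,fx=s,fy=s,interpolation=cv2.INTER_NEAREST)
E
python3 - <<'E'
from h import *
a=[crop("pics/top0.png",252,212,32,6,0),crop("pics/top0.png",192,186,16,12,0)]
b=[crop("pics/scene0.png",282,190,32,6,0),crop("pics/scene0.png",312,256,16,12,0)]
cv2.imwrite("pics/c1.png",np.vstack([np.hstack(a)]));cv2.imwrite("pics/c2.png",np.hstack(b))
c=[crop("pics/top0.png",298,188,16,12,0),crop("pics/scene0.png",221,182,16,12,0)]
cv2.imwrite("pics/c3.png",np.hstack(c))
E
```

```text
(no output)
```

View pics/c1.png

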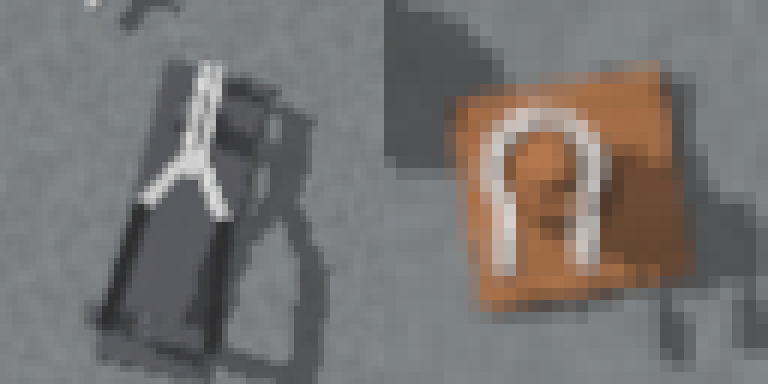

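View pics/c2.png

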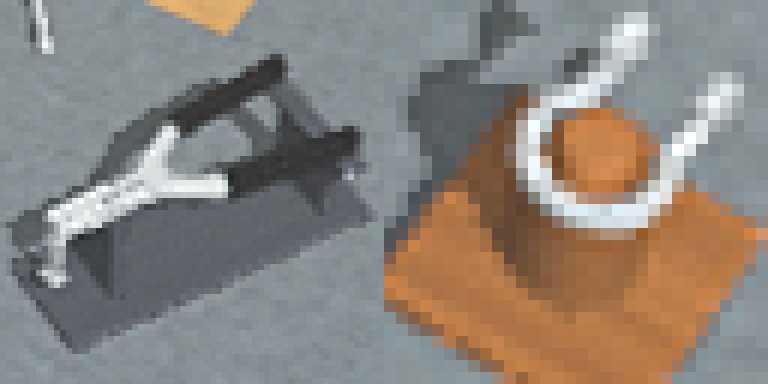

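View pics/c3.png

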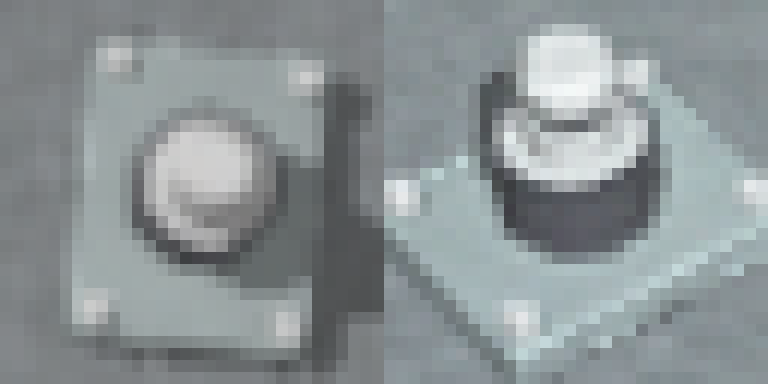

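```bash
python3 - <<'E'
from station import manip
import numpy as np
print([a for a in dir(manip) if a[0]!='_'], manip.grasp_offset)
for n in("scene","top"):
    for t in("pliers_tips","pliers_grip","ring_gap","ring_bore","post_top","stub_groove"):
        print(n,t,[(np.round(r['at'],1).tolist(),round(r['conf'],2)) for r in manip.spot_point(t,n)][:3])
E
cat > fit.py <<'E'
import numpy as np, cv2
from scipy.optimize import least_squares
from station import manip
C={n:manip.camera_params(n) for n in("scene","top")}
def proj(n,X):
    c=C[n]; q=(np.asarray(X)@c["R"].T)+c["t"]; q=q@c["camera_matrix"].T
    return q[...,:2]/q[...,2:]
def w(pose,L):
    x,y,z,yaw=pose; a=np.radians(yaw); L=np.asarray(L,float)
    return np.stack([x+L[:,0]*np.cos(a)-L[:,1]*np.sin(a),y+L[:,0]*np.sin(a)+L[:,1]*np.cos(a),z+L[:,2]],1)
E
```

```text
['PlanningError', 'camera_params', 'grab_frame', 'grasp_offset', 'job_done', 'look_for', 'spot_point', 'state'] 18.700000000000003
scene pliers_tips [([796.9, -486.0, -0.2], 0.7), ([562.5, 359.3, 2.0], 0.7), ([574.2, -22.9, 29.6], 0.65)]
scene pliers_grip [([454.1, -0.4, 73.7], 0.87), ([765.2, -364.9, 14.1], 0.71), ([560.8, 360.8, 2.2], 0.48)]
scene ring_gap [([573.9, 229.9, 49.2], 0.42)]
scene ring_bore [([429.1, 270.3, 0.2], 0.7), ([597.7, 233.3, 51.6], 0.41)]
scene post_top [([512.7, 445.9, 1.3], 0.71), ([604.5, 229.1, 49.7], 0.57), ([513.8, -9.8, -4.0], 0.27)]
scene stub_groove [([747.0, -199.3, 56.4], 0.95), ([598.9, -193.1, 59.9], 0.93), ([369.3, -495.5, 58.6], 0.6)]
top pliers_tips [([790.1, -486.9, 3.1], 0.7), ([572.4, -20.9, 30.1], 0.65)]
top pliers_grip [([456.7, 0.7, 67.9], 0.56)]
top ring_gap [([601.8, -191.1, -2.9], 0.56), ([576.6, 223.4, 49.4], 0.43), ([608.6, 224.7, -0.5], 0.43)]
top ring_bore [([599.5, 227.5, 54.0], 0.4)]
top post_top [([604.0, 230.0, 47.1], 0.74)]
top stub_groove [([373.3, -487.8, 61.8], 0.89), ([745.7, -200.6, 57.8], 0.84), ([599.8, -190.3, 60.9], 0.7)]
```

```bash
cat > f1.py <<'E'
from fit import *
def run(name,views,z,x0):
    for ns in (["top"],["scene"],["top","scene"]):
        def f(p): return np.concatenate([(proj(n,w([p[0],p[1],z,p[2]],L))-P).ravel() for n in ns for L,P in [views[n]]])
        s=least_squares(f,x0); print(name,ns,np.round(s.x,2),"rms",round(float(np.sqrt(np.mean(s.fun**2))),2))
c=lambda P,o,s:(np.array(P,float)/s+np.array(o)-.5)
T=0.105
hl=lambda x:29+(-62-x)*T
# pliers: handle corners centreline, top
tl=[[-112,hl(-112),14],[-30,hl(-30),14],[-112,-hl(-112),14],[-30,-hl(-30),14]]
run("pliers",{"top":(tl,c([(104,324),(143,203),(213,350),(224,218)],(220,180),6)),
 "scene":(tl,c([(356,135),(226,182),(280,63),(176,133)],(250,158),6))},62,[516,-10,-10])
E
python3 f1.py
python3 - <<'E'
from fit import *
p=cv2.imread("pics/top0.png");q=cv2.imread("pics/scene0.png")
def ov(img,n,pose,L,cx,cy,r,s,extra=[]):
    c=img[cy-r:cy+r,cx-r:cx+r]; c=cv2.resize(c,None,fx=s,fy=s,interpolation=cv2.INTER_CUBIC)
    for u,v in proj(n,w(pose,L)): cv2.circle(c,(int((u-cx+r+.5)*s),int((v-cy+r+.5)*s)),2,(0,0,255),-1)
    return c
th=np.linspace(0,2*np.pi,40)
ci=lambda R,z:[[R*np.cos(t),R*np.sin(t),z] for t in th]
e=[[x,y,z] for x in(-22,-34) for y in(9,-9) for z in(10,)]
st=ci(24,43)+ci(14.5,70)+ci(11,75)
rg=ci(19,4)+ci(14,4)+e
hl=lambda x:29+(-62-x)*.105
pl=[[x,s*(hl(x)+d),14] for x in np.linspace(-112,-30,8) for s in(1,-1) for d in(5,-5)]+[[58,2.5,-33],[68,2.5,-33],[68,-2.5,-33],[0,0,10]]
P=[517,-11,62,-10.7];G=[605,228,50,0];S=[598,-192,0,0]
a=np.hstack([ov(p,"top",P,pl,252,212,32,6),ov(q,"scene",P,pl,282,190,32,6)])
b=np.hstack([ov(p,"top",G,rg,192,186,16,12),ov(q,"scene",G,rg,312,256,16,12)])
d=np.hstack([ov(p,"top",S,st,298,188,16,12),ov(q,"scene",S,st,221,182,16,12)])
cv2.imwrite("pics/o1.png",a);cv2.imwrite("pics/o2.png",b);cv2.imwrite("pics/o3.png",d)
E
```

```text
pliers ['top'] [518.58 -10.46 -10.59] rms 0.3
pliers ['scene'] [518.85  -6.79  -9.23] rms 0.46
pliers ['top', 'scene'] [518.55  -8.65  -9.93] rms 0.44
```

View pics/o1.png

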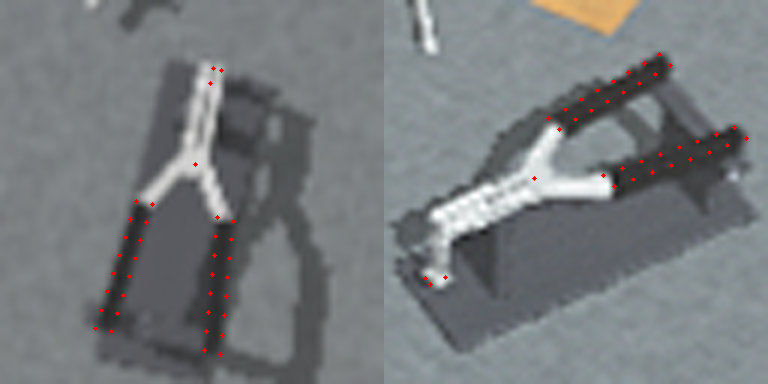

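View pics/o2.png

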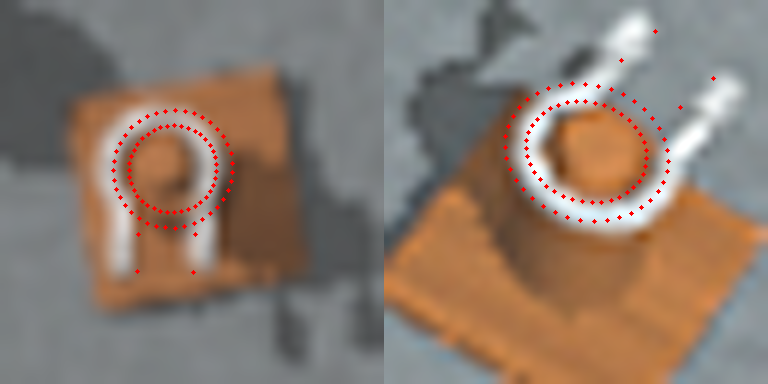

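View pics/o3.png

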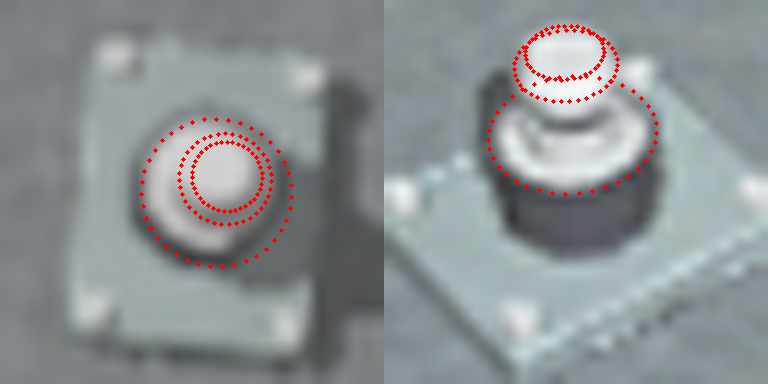

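```bash
cat > rf.py <<'E'
from fit import *
from scipy.optimize import minimize
def render(n,polys,box,ss=8):
    x0,y0,x1,y1=box; m=np.zeros(((y1-y0)*ss,(x1-x0)*ss),np.uint8)
    for W,val in polys:
        q=(proj(n,W)-[x0,y0]+.5)*ss-.5
        cv2.fillPoly(m,[np.round(q*16).astype(np.int32)],val,shift=4)
    m=cv2.GaussianBlur(m.astype(np.float32),(0,0),ss*.35)
    return cv2.resize(m,(x1-x0,y1-y0),interpolation=cv2.INTER_AREA)
th=np.radians(np.linspace(-145,145,60))
def ringpolys(pose,hw=11.75,he=2.5):
    o=[[19*np.cos(t),19*np.sin(t),4] for t in th]; i=[[14*np.cos(t),14*np.sin(t),4] for t in th[::-1]]
    P=[(w(pose,o+i),255)]
    for s in(1,-1):
        P.append((w(pose,[[-14,s*9,4],[-34,s*9,4],[-34,s*14,4],[-12,s*14,4]]),255))
        P.append((w(pose,[[-22,s*9,10],[-34,s*9,10],[-34,s*14,10],[-22,s*14,10]]),255))
    return P
def ncc(a,b):
    a=a-a.mean();b=b-b.mean();return (a*b).sum()/np.sqrt((a*a).sum()*(b*b).sum()+1e-9)
def fitring(img,n,box,z,x0):
    I=img[box[1]:box[3],box[0]:box[2]].astype(float); J=I[...,0]-.35*I[...,2]
    f=lambda p:-ncc(render(n,ringpolys([p[0],p[1],z,p[2]]),box),J)
    s=minimize(f,x0,method="Nelder-Mead",options=dict(initial_simplex=[x0,np.add(x0,[6,0,0]),np.add(x0,[0,6,0]),np.add(x0,[0,0,10])],xatol=.02,fatol=1e-5))
    return s.x,-s.fun
E
python3 - <<'E'
from rf import *
p=cv2.imread("pics/top0.png");q=cv2.imread("pics/scene0.png")
for x0 in([605,229,2],[607,231,0]):
    print(fitring(p,"top",(182,176,200,195),50,x0),fitring(q,"scene",(300,240,327,262),50,x0))
E
```

```text
(array([605.46503671, 232.29973673,   3.77873943]), np.float64(0.824641269346779)) (array([603.19606773, 230.95460618,   5.39106019]), np.float64(0.6135519297815459))
(array([605.59921333, 232.69796522,   4.82736834]), np.float64(0.8288838800907283)) (array([603.11077472, 230.85845628,   5.18013127]), np.float64(0.6135919750777753))
```

Emit:
step_arm(rows=[0.6, 1, 0, 0, 0, 1.4, 1, 1.2, 2, 0, 0, 0, 2.8, 1, 1.8, 3, 0, 0, 0, 4.2, 1, 2.4, 4, 0, 0, 0, 5.6, 1, 3, 5, 0, 0, 0, 7, 1])

```text
time_s: 1.62
tool_pos: [305.1, -346.0, 231.3]
tcp_rot: [-180.0, -0.0, -28.7]
force: [0.4, 0.1, 0.3]
gripper_width: 85.1
```

Emit:
step_arm(rows=[0.6, 1, 0, 0, 0, 1.4, 1, 1.2, 2, 0, 0, 0, 2.8, 1, 1.8, 3, 0, 0, 0, 4.2, 1, 2.4, 4, 0, 0, 0, 5.6, 1, 3, 5, 0, 0, 0, 7, 1])

```text
time_s: 2.03
tool_pos: [380.2, -220.8, 231.5]
tcp_rot: [180.0, -0.0, 6.3]
force: [0.2, -0.4, -0.2]
gripper_width: 85.6
```

Emit:
step_arm(rows=[0.6, 1, 0, 0, 0, 1.4, 1, 1.2, 2, 0, 0, 0, 2.8, 1, 1.8, 3, 0, 0, 0, 4.2, 1, 2.4, 4, 0, 0, 0, 5.6, 1, 3, 5, 0, 0, 0, 7, 1])

```text
time_s: 2.45
tool_pos: [455.3, -95.7, 231.5]
tcp_rot: [180.0, -0.0, 41.3]
force: [0.9, -1.4, -0.5]
gripper_width: 85.2
```

Emit:
step_arm(rows=[0, 1, 0, 0, 0, 1.4, 1, 0, 2, 0, 0, 0, 2.8, 1, 0, 3, 0, 0, 0, 4.2, 1, 0.08, 3.9, 0, 0, 0, 5.6, 1, 0.08, 3.9, 0, 0, 0, 7, 1])

```text
time_s: 2.87
tool_pos: [456.6, 3.9, 231.5]
tcp_rot: [-180.0, -0.1, 76.5]
force: [-0.2, -0.1, 1.0]
gripper_width: 85.4
```

Emit:
step_arm(rows=[0, -0.1, -1.5, 0, 0, 0.64, 1, 0, -0.1, -3, 0, 0, 0.64, 1, 0, -0.1, -4.5, 0, 0, 0.64, 1, 0, -0.1, -4.8, 0, 0, 0.64, 1, 0, -0.1, -4.8, 0, 0, 0.64, 1])

```text
time_s: 3.28
tool_pos: [453.3, -1.5, 107.7]
tcp_rot: [-179.5, 0.0, 79.1]
force: [-0.5, -0.6, 0.9]
gripper_width: 85.2
```

```bash
cat > snap.py <<'E'
import sys; from fit import *
k=sys.argv[1]
o=[]
s=manip.state(); print(s["time_s"],np.round(s["tool_pos"],1),np.round(s["tcp_rot"],1),np.round(s["force"],1),round(s["gripper_width"],1))
g=[float(a) for a in sys.argv[2:5]]; r=int(sys.argv[5]) if len(sys.argv)>5 else 32
for n in("top","scene"):
    p,d=manip.grab_frame(n); cv2.imwrite(f"pics/{n}{k}.png",p); np.save(f"pics/{n}{k}.npy",d)
    u,v=np.round(proj(n,g)).astype(int); u=min(max(u,r),511-r); v=min(max(v,r),383-r)
    print(n,u-r,v-r,384/(2*r)); o.append(cv2.resize(p[v-r:v+r,u-r:u+r],(384,384),interpolation=cv2.INTER_CUBIC))
cv2.imwrite(f"pics/s{k}.png",np.hstack(o))
E
python3 snap.py 1 500 -5 70 32
```

```text
3.2833 [453.3  -1.5 107.7] [-179.5    0.    79.1] [-0.5 -0.6  0.9] 85.2
top 218 180 6.0
scene 248 154 6.0
```

View pics/s1.png

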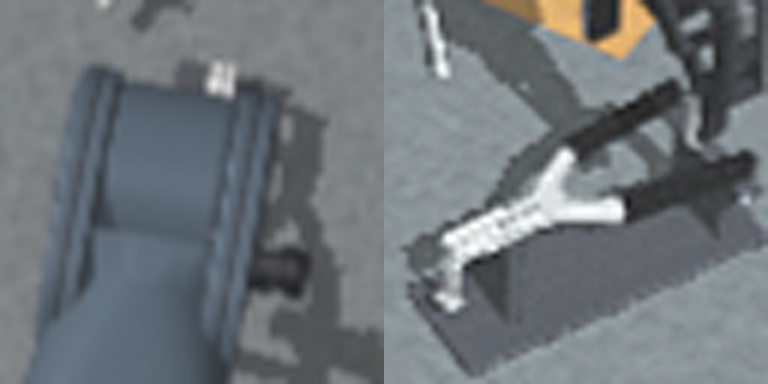

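Emit:
step_arm(rows=[0, 0, 0, 0, 0, 0, 1, 0, 0, 0, 0, 0, 0, 1])

```text
time_s: 3.55
tool_pos: [459.2, -2.5, 114.7]
tcp_rot: [179.6, -0.0, 79.1]
force: [0.3, -0.2, 0.4]
gripper_width: 85.5
```

```bash
python3 snap.py 2 450 0 110 32
```

```text
3.55 [459.2  -2.5 114.7] [179.6  -0.   79.1] [ 0.3 -0.2  0.4] 85.5
top 217 192 6.0
scene 260 139 6.0
```

View pics/s2.png

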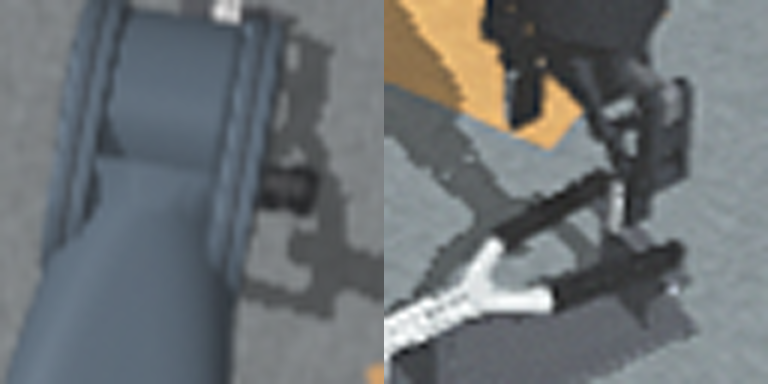

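Emit:
step_arm(rows=[0, 0.14, 0, 0, 0, 0.12, 1, 0, 0.14, -1, 0, 0, 0.12, 1, 0, 0.14, -2, 0, 0, 0.12, 1, 0, 0.14, -2.73, 0, 0, 0.12, 1, 0, 0.14, -2.73, 0, 0, 0.12, 1])

```text
time_s: 4.07
tool_pos: [453.3, 2.1, 39.2]
tcp_rot: [-179.6, 0.0, 79.8]
force: [-0.9, -0.0, -1.0]
gripper_width: 85.3
```

Emit:
step_arm(rows=[0, 0, 0, 0, 0, 0, 1, 0, 0, 0, 0, 0, 0, 1])

```text
time_s: 4.23
tool_pos: [457.7, 1.4, 44.5]
tcp_rot: [179.9, -0.0, 79.8]
force: [1.1, 0.4, 0.8]
gripper_width: 85.2
```

```bash
python3 snap.py 3 470 0 80 24
```

```text
4.2333 [457.7   1.4  44.5] [179.9  -0.   79.8] [1.1 0.4 0.8] 85.2
top 225 195 8.0
scene 263 156 8.0
```

View pics/s3.png

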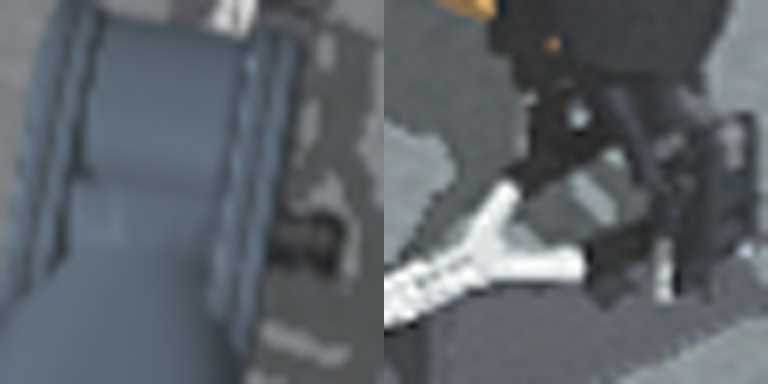

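Emit:
step_arm(force=20, rows=[0, 0, 0, 0, 0, 0, 0.85, 0, 0, 0, 0, 0, 0, 0.81, 0, 0, 0, 0, 0, 0, 0.81])

```text
time_s: 4.58
tool_pos: [458.0, 0.9, 44.8]
tcp_rot: [179.8, 0.0, 79.7]
force: [0.1, 0.3, 6.1]
gripper_width: 69.5
```

Emit:
step_arm(rows=[0, 0, 0, 0, 0, 0, 0.79, 0, 0, 0, 0, 0, 0, 0.77, 0, 0, 0, 0, 0, 0, 0.77])

```text
time_s: 4.83
tool_pos: [458.1, 1.0, 45.8]
tcp_rot: [179.8, 0.0, 79.7]
force: [-3.3, -1.0, 9.6]
gripper_width: 66.3
```

```bash
python3 snap.py 4 500 0 70 32
```

```text
4.8333 [458.1   1.   45.8] [179.8   0.   79.7] [-3.3 -1.   9.6] 66.3
top 217 179 6.0
scene 249 155 6.0
```

View pics/s4.png

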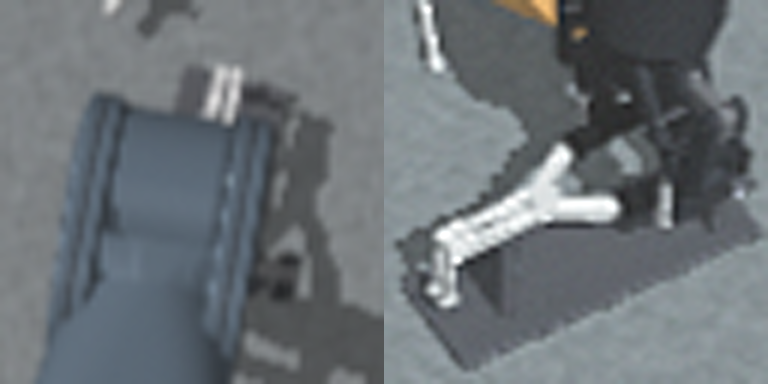

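Emit:
step_arm(rows=[0, 0, 0.3, 0, 0, 0, 0.77, 0, 0, 0.7, 0, 0, 0, 0.77, 0, 0, 1.2, 0, 0, 0, 0.77, 0, 0, 1.6, 0, 0, 0, 0.77, 0, 0, 1.6, 0, 0, 0, 0.77])

```text
time_s: 5.35
tool_pos: [458.4, 1.2, 85.7]
tcp_rot: [179.8, -0.0, 79.7]
force: [1.5, 0.8, -1.1]
gripper_width: 65.7
```

```bash
python3 snap.py 5 510 -5 105 32
```

```text
5.35 [458.4   1.2  85.7] [179.8  -0.   79.7] [ 1.5  0.8 -1.1] 65.7
top 218 176 6.0
scene 246 148 6.0
```

View pics/s5.png

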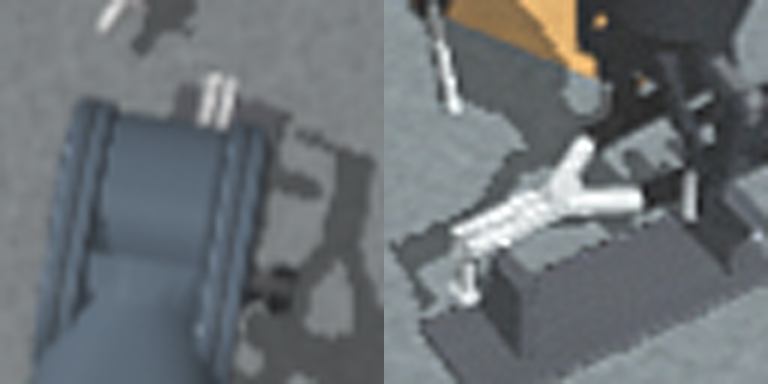

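Emit:
step_arm(rows=[0, 0.5, 0.7, 0, 0, 0, 0.77, 0, 1.8, 1, 0, 0, 0.7, 0.77, 0, 3.2, 1, 0, 0, 1.4, 0.77, 0, 4.6, 1, 0, 0, 2.1, 0.77, 0, 6, 1, 0, 0, 2.9, 0.77])

```text
time_s: 5.87
tool_pos: [456.0, 152.7, 107.3]
tcp_rot: [-179.9, 0.0, 94.4]
force: [0.6, -0.5, -1.6]
gripper_width: 65.7
```

Emit:
step_arm(rows=[0, 1, 0, 0, 0, 0, 0.77, -0.1, 2, 0, 0, 0, 0, 0.77, -0.13, 2.73, 0, 0, 0, 0, 0.77, -0.13, 2.73, 0, 0, 0, 0, 0.77, -0.13, 2.73, 0, 0, 0, 0, 0.77])

```text
time_s: 6.28
tool_pos: [452.5, 220.1, 106.9]
tcp_rot: [-179.9, 0.1, 94.4]
force: [-0.1, 0.2, -1.3]
gripper_width: 65.7
```

Emit:
step_arm(rows=[0, 0, 0, 0, 0, 0, 0.77, 0, 0, 0, 0, 0, 0, 0.77, 0, 0, 0, 0, 0, 0, 0.77])

```text
time_s: 6.53
tool_pos: [453.4, 218.6, 107.8]
tcp_rot: [-180.0, 0.0, 94.2]
force: [-0.0, 0.9, -0.4]
gripper_width: 65.7
```

```bash
python3 snap.py 6 580 228 80 24
```

```text
6.5333 [453.4 218.6 107.8] [-180.     0.    94.2] [-0.   0.9 -0.4] 65.7
top 165 165 8.0
scene 295 218 8.0
```

View pics/s6.png

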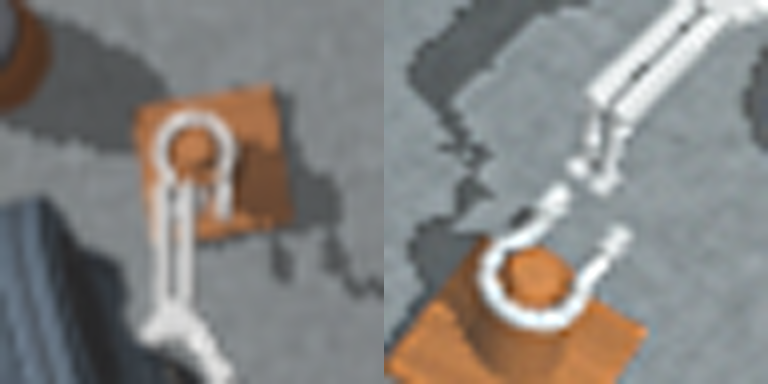

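```bash
cat >> fit.py <<'E'
def ray(n,u,v,z):
    c=C[n]; d=c["R"].T@np.linalg.solve(c["camera_matrix"],[u,v,1.]); o=-c["R"].T@c["t"]
    return o+d*(z-o[2])/d[2]
E
python3 - <<'E'
from fit import *
for n in("top","scene"):
  for t in("pliers_tips","pliers_grip","pliers","ring_gap","ring"):
    print(n,t,[(np.round(r['at'],1).tolist(),round(r['conf'],2)) for r in manip.spot_point(t,n)][:4])
for z in(89,93): print(ray("scene",320.4,239.5,z))
for z in(130,135): print(ray("top",186.4,187,z))
p=cv2.imread("pics/top6.png")[150:215,150:215];q=cv2.imread("pics/scene6.png")[205:270,290:355]
cv2.imwrite("pics/b6.png",np.hstack([cv2.resize(p,None,fx=6,fy=6,interpolation=2),cv2.resize(q,None,fx=6,fy=6,interpolation=2)]))
d=np.load("pics/top6.npy"); print(np.round(d[180:216:4,182:194]))
E
```

```text
top pliers_tips [([793.8, -487.9, 5.5], 0.73), ([573.0, 225.2, 86.8], 0.48)]
top pliers_grip [([763.1, -362.7, 18.0], 0.81), ([452.8, 216.6, 131.3], 0.5)]
top pliers [([778.2, -426.0, 21.0], 0.82), ([516.0, 221.8, 119.2], 0.67)]
top ring_gap [([575.3, 222.6, 46.4], 0.46)]
top ring [([606.3, 232.1, 52.1], 0.4)]
scene pliers_tips [([572.0, 225.6, 86.0], 0.9), ([795.7, -486.4, 0.2], 0.73)]
scene pliers_grip [([767.1, -362.8, 13.7], 0.89), ([571.8, 225.8, 85.4], 0.66), ([451.0, 217.1, 135.1], 0.57)]
scene pliers [([780.6, -422.1, 21.4], 0.68)]
scene ring_gap []
scene ring [([603.7, 227.7, 50.1], 0.55)]
[577.81107066 228.22793906  89.        ]
[580.4009042 229.7069756  93.       ]
[579.49616053 227.23558749 130.        ]
[578.69760507 226.33765585 135.        ]
[[1591. 1593. 1585. 1594. 1549. 1542. 1548. 1549. 1550. 1549. 1547. 1550.]
 [1599. 1587. 1591. 1539. 1552. 1544. 1536. 1533. 1538. 1541. 1544. 1542.]
 [1589. 1584. 1577. 1464. 1469. 1510. 1463. 1472. 1514. 1568. 1575. 1538.]
 [1591. 1589. 1589. 1464. 1465. 1578. 1461. 1465. 1580. 1586. 1589. 1586.]
 [1585. 1593. 1589. 1459. 1467. 1588. 1458. 1463. 1590. 1589. 1598. 1592.]
 [1586. 1592. 1581. 1458. 1458. 1586. 1452. 1454. 1584. 1587. 1586. 1583.]
 [1589. 1588. 1453. 1449. 1452. 1458. 1456. 1450. 1584. 1587. 1585. 1586.]
 [1195. 1244. 1257. 1301. 1585. 1584. 1582. 1586. 1453. 1451. 1449. 1581.]
 [1146. 1191. 1194. 1232. 1244. 1266. 1285. 1298. 1327. 1572. 1448. 1453.]]
```

View pics/b6.png

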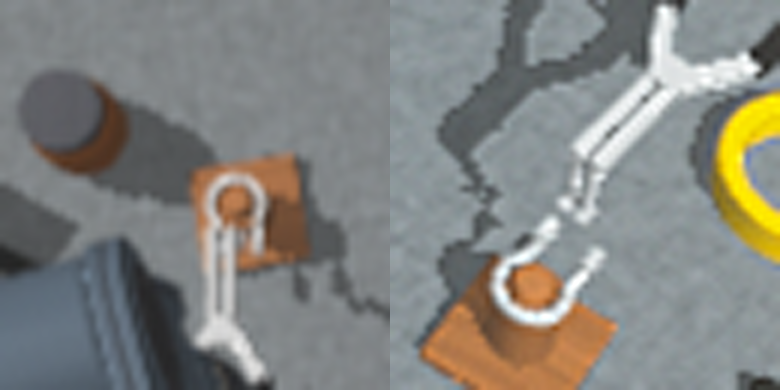

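```bash
cat >> fit.py <<'E'
def bp(n,u,v,d):
    c=C[n]; q=np.linalg.solve(c["camera_matrix"],[u*d,v*d,d]); return c["R"].T@(q-c["t"])
E
python3 - <<'E'
from fit import *
for n in("top","scene"):
    d=np.load(f"pics/{n}6.npy"); P=[]
    H,W=d.shape
    for v in range(150,230) if n=="top" else range(200,245):
        for u in range(170,215) if n=="top" else range(310,360):
            if d[v,u]>0:
                x=bp(n,u,v,float(d[v,u]))
                if 115<x[2]<165 and 490<x[0]<590 and 200<x[1]<250: P.append(x)
    P=np.array(P); a=np.c_[P[:,0]-516,P[:,1]-222,np.ones(len(P))]
    k=np.linalg.lstsq(a,P[:,2],rcond=None)[0]; print(n,len(P),k)
    b=np.digitize(P[:,0],np.arange(490,600,10))
    for i in np.unique(b): print(480+10*i, np.round(np.median(P[b==i],0),1),(b==i).sum(), P[b==i,1].min().round(1),P[b==i,1].max().round(1))
# rack reference before, top
for n in("top","scene"):
    d=np.load(f"pics/{n}0.npy"); P=[]
    for v in range(150,260):
        for u in range(210,330):
            if d[v,u]>0:
                x=bp(n,u,v,float(d[v,u]))
                if 60<x[2]<95 and 505<x[0]<590 and -40<x[1]<15: P.append(x)
    P=np.array(P); b=np.digitize(P[:,0],np.arange(490,600,10))
    for i in np.unique(b): print(n,480+10*i, np.round(np.median(P[b==i],0),1),(b==i).sum())
E
```

```text
top 107 [-7.64012633e-02 -2.86194857e-02  1.32981038e+02]
490 [497.2 204.6 136. ] 6 202.6 209.9
500 [506.9 214.3 134.1] 13 202.9 232.6
510 [513.2 224.9 134.4] 18 211.0 236.7
520 [524.6 222.2 132.1] 14 214.3 230.0
530 [535.7 223.3 131.6] 12 214.9 230.2
540 [546.2 227.1 128.6] 9 216.7 230.4
550 [554.  220.6 129. ] 11 216.7 231.9
560 [564.8 224.5 129.8] 12 217.2 231.5
570 [575.4 224.9 127.2] 10 218.2 232.9
580 [580.3 225.9 125.4] 2 222.1 229.7
scene 223 [-8.23087955e-02 -7.96776431e-02  1.30560523e+02]
490 [495.3 237.4 132.4] 24 201.7 245.1
500 [505.8 229.4 131.7] 36 205.9 242.0
510 [514.1 225.7 131.8] 25 212.1 236.2
520 [523.8 228.3 129.5] 27 217.7 233.9
530 [534.7 224.  128.3] 17 218.2 234.4
540 [545.1 230.2 128.5] 23 217.0 235.3
550 [555.1 224.3 127.9] 22 217.9 235.9
560 [565.3 230.4 127.5] 19 218.2 236.1
570 [575.1 226.  126.5] 30 218.7 236.9
top 500 [5.086e+02 1.000e-01 7.290e+01] 11
top 510 [515.9  -7.4  76.8] 20
top 520 [523.7 -10.9  76.5] 12
top 530 [535.5 -14.4  75.3] 12
top 540 [546.4 -21.7  65.2] 17
top 550 [555.  -14.1  71.2] 16
top 560 [565.8 -19.5  73.8] 12
top 570 [574.7 -21.1  73.1] 7
top 580 [581.2 -23.   73.6] 4
scene 500 [508.    1.2  72.1] 14
scene 510 [515.1  -2.5  74.1] 18
scene 520 [523.9  -8.9  73. ] 21
scene 530 [535.3 -11.7  71.6] 19
scene 540 [544.3  -9.4  70.4] 21
scene 550 [552.5 -11.4  70.5] 19
scene 560 [564.6 -14.7  71.5] 17
scene 570 [574.8 -17.8  70.6] 18
scene 580 [580.5 -17.   68. ] 1
```

```bash
python3 - <<'E'
from fit import *
print("ring top",ray("top",189,183.25,54),"rear right ear",ray("top",192.5,190.5,60))
print("jaw",ray("top",186.5,190,127),ray("top",186.5,200,130))
# scene: local coords in s6 (8x, origin 295,218)
s=lambda u,v,z:ray("scene",295+(u-384)/8-.5,218+v/8-.5,z)
print("scene ears rear ends",s(563,193,60),s(625,233,60),"ring c",s(535,272,54),"feet",s(578,168,86-33+31),s(604,184,84))
E
python3 - <<'E'
from rf import *
q=cv2.imread("pics/scene6.png")
print(fitring(q,"scene",(302,238,330,262),50,[605,230,3]))
# overlay hypotheses
p=cv2.imread("pics/top6.png")
def ov(img,n,pose,o,r,s=12):
    c=cv2.resize(img[o[1]:o[1]+r,o[0]:o[0]+r],None,fx=s,fy=s,interpolation=2)
    for P,_ in ringpolys(pose):
        cv2.polylines(c,[np.round((proj(n,P)-o+.5)*s).astype(int)],True,(0,0,255),1)
    return c
G=[604.5,231,50,4.5]
cv2.imwrite("pics/o6.png",np.hstack([ov(p,"top",G,np.array([172,170]),32),ov(q,"scene",G,np.array([298,234]),32)]))
E
```

```text
ring top [606.29742844 231.57362028  54.        ] rear right ear [577.59199916 216.09846023  60.        ]
jaw [568.96025719 226.94296762 127.        ] [532.02564994 224.85566779 130.        ]
scene ears rear ends [572.12768618 215.44949591  60.        ] [569.16625525 241.50669081  60.        ] ring c [601.35017403 228.49769133  54.        ] feet [575.33587968 221.03489787  84.        ] [573.91735043 231.60412818  84.        ]
(array([603.29148978, 230.76217595,   4.17112439]), np.float64(0.5251170923938433))
```

View pics/o6.png

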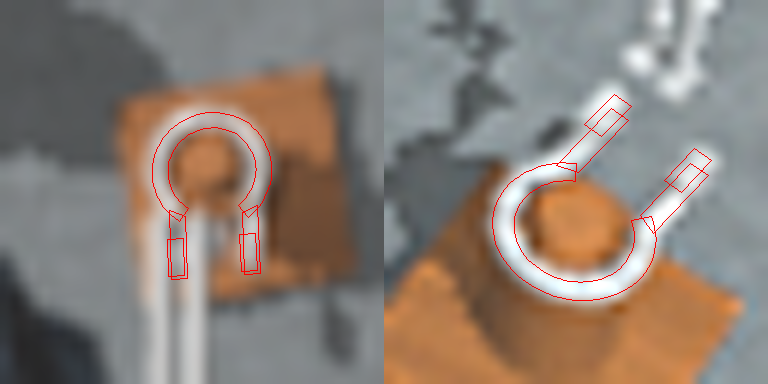

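Emit:
step_arm(rows=[0.09, 0.08, 0, 0, -0.2, 0, 0.77, 0.09, 0.08, -0.3, 0, -0.44, 0, 0.77, 0.09, 0.08, -0.8, 0, -0.44, 0, 0.77, 0.09, 0.08, -0.8, 0, -0.44, 0, 0.77, 0.09, 0.08, -0.8, 0, -0.44, 0, 0.77])

```text
time_s: 7.55
tool_pos: [454.7, 221.5, 87.3]
tcp_rot: [177.9, 0.2, 94.3]
force: [-0.5, 0.8, -0.9]
gripper_width: 65.8
```

Emit:
step_arm(rows=[0, 0, 0, 0, 0, 0, 0.77, 0, 0, 0, 0, 0, 0, 0.77])

```text
time_s: 7.72
tool_pos: [456.3, 221.9, 88.9]
tcp_rot: [177.7, 0.1, 94.2]
force: [0.6, -0.3, -0.8]
gripper_width: 66.2
```

```bash
python3 snap.py 7 585 228 65 16; python3 - <<'E'
from fit import *
for n in("top","scene"):
  for t in("pliers_tips",):
    print(n,t,[(np.round(r['at'],1).tolist(),round(r['conf'],2)) for r in manip.spot_point(t,n)][:4])
E
```

```text
7.7167 [456.3 221.9  88.9] [1.777e+02 1.000e-01 9.420e+01] [ 0.6 -0.3 -0.8] 66.2
top 173 172 12.0
scene 302 230 12.0
top pliers_tips [([575.0, 230.5, 71.9], 0.69), ([607.1, 228.4, 48.4], 0.65), ([659.3, 342.9, -0.6], 0.63), ([795.8, -488.9, 4.5], 0.6)]
scene pliers_tips [([576.0, 228.2, 72.4], 0.91), ([799.3, -485.6, 1.3], 0.64), ([606.8, 228.7, 1.8], 0.63), ([513.6, -12.2, -3.4], 0.57)]
```

View pics/s7.png

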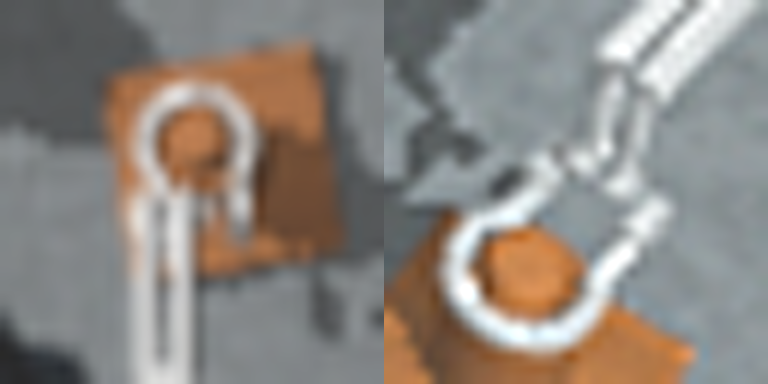

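```bash
python3 - <<'E'
from fit import *
s=lambda u,v,z:ray("scene",302+(u-384)/12-.5,230+v/12-.5,z).round(1)
t=lambda u,v,z:ray("top",173+(u)/12-.5,172+v/12-.5,z).round(1)
for z in(68,71): print("feet",s(577,160,z),s(625,182,z))
print("ears",s(548,165,60),s(655,213,60))
print("jaw",t(163,240,112),t(165,330,114),"ear R",t(240,215,60))
E
```

```text
feet [578.9 222.5  68. ] [575.4 234.2  68. ]
feet [580.8 223.6  71. ] [577.3 235.2  71. ]
ears [580.  215.8  60. ] [571.9 241.8  60. ]
jaw [565.7 230.9 112. ] [537.7 228.8 114. ] ear R [581.8 216.3  60. ]
```

Emit:
step_arm(rows=[0, -0.03, 0, 0, 0, 0, 0.785, 0, -0.03, 0, 0, 0, 0, 0.785, 0, -0.03, 0, 0, 0, 0, 0.785])

```text
time_s: 8.17
tool_pos: [455.7, 220.9, 88.1]
tcp_rot: [177.8, 0.2, 94.2]
force: [-0.9, 0.4, -1.2]
gripper_width: 67.3
```

```bash
python3 snap.py 8 585 228 65 16
```

```text
8.1667 [455.7 220.9  88.1] [177.8   0.2  94.2] [-0.9  0.4 -1.2] 67.3
top 173 172 12.0
scene 302 230 12.0
```

View pics/s8.png

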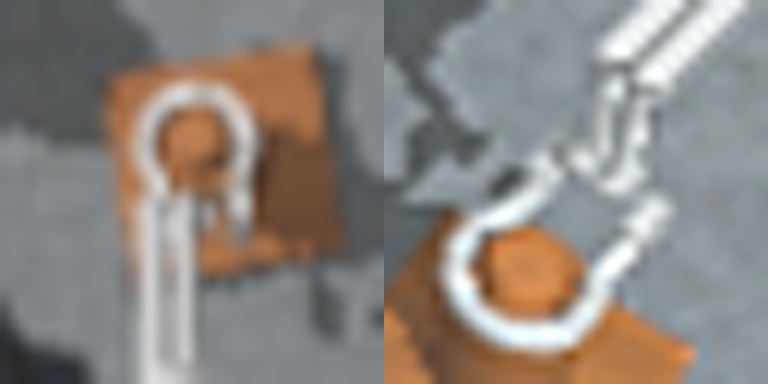

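```bash
python3 - <<'E'
from fit import *
s=lambda u,v,z:ray("scene",302+(u-384)/12-.5,230+v/12-.5,z).round(1)
t=lambda u,v,z:ray("top",173+(u)/12-.5,172+v/12-.5,z).round(1)
for z in(68,71): print("feet",s(575,158,z),s(619,181,z))
print("ears",s(548,160,60),s(655,210,60))
print("jaw",t(165,240,112),t(168,330,114),"ear R",t(240,215,60))
for n in("top","scene"):
    print(n,[(np.round(r['at'],1).tolist(),round(r['conf'],2)) for r in manip.spot_point("pliers_tips",n)][:1])
E
```

```text
feet [578.8 221.8  68. ] [576.2 233.   68. ]
feet [580.7 222.9  71. ] [578.1 234.1  71. ]
ears [578.9 214.9  60. ] [571.3 241.3  60. ]
jaw [565.7 230.3 112. ] [537.7 227.9 114. ] ear R [581.8 216.3  60. ]
top [([793.4, -487.6, 0.9], 0.82)]
scene [([576.8, 225.9, 64.9], 0.92)]
```

Emit:
step_arm(rows=[0, 0, -0.15, 0, 0, 0, 0.785, 0, 0, -0.3, 0, 0, 0, 0.785, 0, 0, -0.45, 0, 0, 0, 0.785, 0, 0, -0.45, 0, 0, 0, 0.785, 0, 0, -0.45, 0, 0, 0, 0.785])

```text
time_s: 8.78
tool_pos: [455.1, 220.7, 76.1]
tcp_rot: [177.9, 0.2, 94.2]
force: [0.6, -0.2, -1.0]
gripper_width: 67.0
```

```bash
python3 snap.py 9 585 228 65 16
```

```text
8.7833 [455.1 220.7  76.1] [177.9   0.2  94.2] [ 0.6 -0.2 -1. ] 67.0
top 173 172 12.0
scene 302 230 12.0
```

View pics/s9.png

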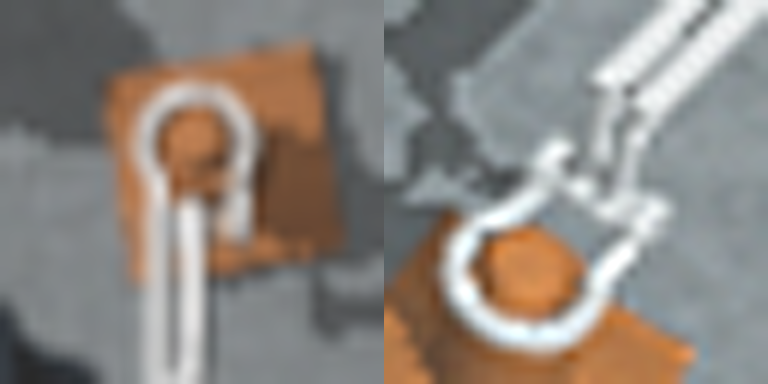

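Emit:
step_arm(rows=[0, 0, -0.15, 0, 0, 0, 0.785, 0, 0, -0.3, 0, 0, 0, 0.785, 0, 0, -0.42, 0, 0, 0, 0.785, 0, 0, -0.42, 0, 0, 0, 0.785, 0, 0, -0.42, 0, 0, 0, 0.785])

```text
time_s: 9.3
tool_pos: [455.3, 220.8, 65.8]
tcp_rot: [177.9, 0.2, 94.2]
force: [0.6, 0.3, 0.3]
gripper_width: 67.0
```

```bash
python3 snap.py 10 580 228 60 16;  python3 - <<'E'
from fit import *
for n in("top","scene"):
  for t in("pliers_tips","ring_gap"):
    print(n,[(np.round(r['at'],1).tolist(),round(r['conf'],2)) for r in manip.spot_point(t,n)][:3])
E
```

```text
9.3 [455.3 220.8  65.8] [177.9   0.2  94.2] [0.6 0.3 0.3] 67.0
top 173 174 12.0
scene 302 230 12.0
top [([570.5, 227.2, 52.1], 0.68), ([792.1, -485.8, 1.9], 0.56)]
top []
scene [([795.3, -486.0, 1.6], 0.91), ([572.7, 228.9, 47.1], 0.59)]
scene [([600.0, -190.3, 60.2], 0.72), ([577.7, 225.1, 50.9], 0.48)]
```

View pics/s10.png

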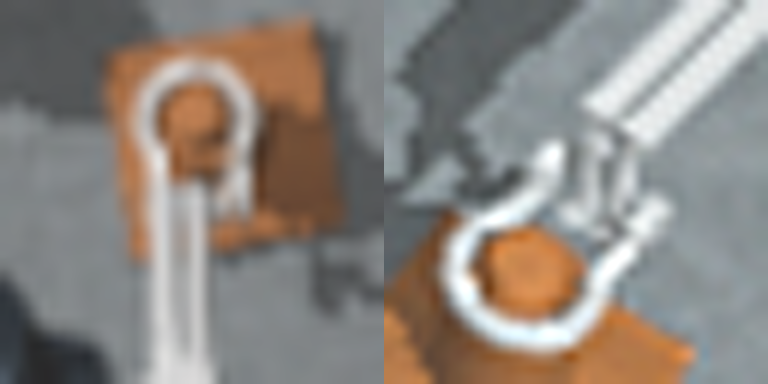

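```bash
cat > jaw.py <<'E'
from fit import *
import sys
# usage: jaw k x_tip y_tip yaw zlo
k=sys.argv[1]; tx,ty,yaw,zlo,zhi=map(float,sys.argv[2:7]); a=np.radians(yaw)
ref={}
def prof(k,tx,ty,a,zlo,zhi):
    out={}
    for n in("top","scene"):
        d=np.load(f"pics/{n}{k}.npy"); V,U=np.mgrid[0:384,0:512]; c=C[n]
        q=np.stack([U*d,V*d,d],-1)@np.linalg.inv(c["camera_matrix"]).T; P=(q-c["t"])@c["R"]
        P=P[(d>0)&(P[...,2]>zlo)&(P[...,2]<zhi)]
        r=P[:,:2]-[tx,ty]; l=np.c_[r@[np.cos(a),np.sin(a)]+62, r@[-np.sin(a),np.cos(a)]]
        m=(abs(l[:,1])<11)&(l[:,0]>8)&(l[:,0]<64); l,z=l[m],P[m,2]
        out[n]=[(round(float(np.median(z[(l[:,0]>=b)&(l[:,0]<b+14)])),1),round(float(np.median(l[(l[:,0]>=b)&(l[:,0]<b+14),1])),1),int(((l[:,0]>=b)&(l[:,0]<b+14)).sum())) for b in(8,22,36,50)]
    return out
if __name__=="__main__":
    R=prof("0",578.0,-21.5,np.radians(-10.3),66,85); print("ref(62)",R)
    N=prof(k,tx,ty,a,zlo,zhi); print("now",N)
    for n in R: print(n,"pliers z along x 15,29,43,57:",[round(62+b[0]-r[0],1) for r,b in zip(R[n],N[n])])
E
python3 jaw.py 10 576.5 228.5 4.5 80 100; python3 jaw.py 6 574 226.5 4 118 140
```

```text
ref(62) {'top': [(74.6, 1.5, 15), (75.0, -2.2, 13), (72.8, -0.6, 16), (73.1, -1.4, 11)], 'scene': [(72.3, 2.8, 22), (71.3, 1.5, 22), (71.4, 3.7, 18), (71.7, 2.0, 19)]}
now {'top': [(90.4, 1.6, 15), (91.5, 3.5, 15), (91.4, -0.2, 16), (92.0, 2.8, 13)], 'scene': [(90.6, 1.5, 28), (90.1, 0.9, 27), (89.4, 2.8, 28), (88.9, 0.3, 33)]}
top pliers z along x 15,29,43,57: [77.8, 78.5, 80.6, 80.9]
scene pliers z along x 15,29,43,57: [80.3, 80.8, 80.0, 79.2]
ref(62) {'top': [(74.6, 1.5, 15), (75.0, -2.2, 13), (72.8, -0.6, 16), (73.1, -1.4, 11)], 'scene': [(72.3, 2.8, 22), (71.3, 1.5, 22), (71.4, 3.7, 18), (71.7, 2.0, 19)]}
now {'top': [(132.1, -0.6, 17), (129.8, -0.5, 16), (129.7, -1.0, 16), (130.7, -1.6, 14)], 'scene': [(129.5, 2.5, 32), (128.4, 2.6, 26), (127.8, 4.5, 32), (127.4, 2.1, 32)]}
top pliers z along x 15,29,43,57: [119.5, 116.8, 118.9, 119.6]
scene pliers z along x 15,29,43,57: [119.2, 119.1, 118.4, 117.7]
```

Emit:
step_arm(force=25, rows=[0, 0, -0.06, 0, 0, 0, 0.76, 0, 0, -0.02, 0, 0, 0, 0.72, 0, 0, 0.02, 0, 0, 0, 0.68, 0, 0, 0.05, 0, 0, 0, 0.65, 0, 0, 0.05, 0, 0, 0, 0.65])

```text
time_s: 10.02
tool_pos: [455.8, 221.0, 67.8]
tcp_rot: [177.8, 0.2, 94.2]
force: [1.2, 0.6, -1.8]
gripper_width: 55.9
```

```bash
python3 snap.py 11 580 228 60 16; python3 jaw.py 11 576.5 228.5 4.5 80 100
```

```text
10.0167 [455.8 221.   67.8] [177.8   0.2  94.2] [ 1.2  0.6 -1.8] 55.9
top 173 174 12.0
scene 302 230 12.0
ref(62) {'top': [(74.6, 1.5, 15), (75.0, -2.2, 13), (72.8, -0.6, 16), (73.1, -1.4, 11)], 'scene': [(72.3, 2.8, 22), (71.3, 1.5, 22), (71.4, 3.7, 18), (71.7, 2.0, 19)]}
now {'top': [(94.5, -1.0, 14), (90.0, 1.1, 14), (91.9, -4.3, 17), (90.6, -4.2, 11)], 'scene': [(91.4, 0.1, 26), (90.3, -1.5, 21), (90.1, -3.5, 21), (90.0, -4.1, 19)]}
top pliers z along x 15,29,43,57: [81.9, 77.0, 81.1, 79.5]
scene pliers z along x 15,29,43,57: [81.1, 81.0, 80.7, 80.3]
```

View pics/s11.png

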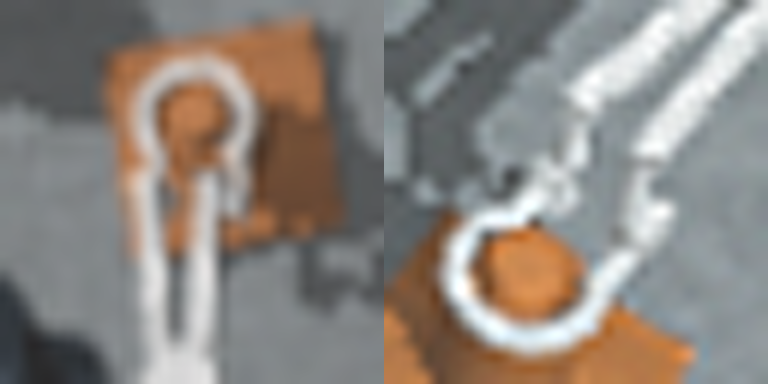

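```bash
cat > ovl.py <<'E'
from rf import *
def ovl(k,rp,pp,sp,o,r=32,s=12,out=None):
    im=[]
    for n in("top","scene"):
        img=cv2.imread(f"pics/{n}{k}.png"); oo=np.array(o[n])
        c=cv2.resize(img[oo[1]:oo[1]+r,oo[0]:oo[0]+r],None,fx=s,fy=s,interpolation=2)
        T=lambda P:np.round((proj(n,P)-oo+.5)*s).astype(int)
        if rp: 
            for P,_ in ringpolys(rp): cv2.polylines(c,[T(P)],True,(0,0,255),1)
        if pp:
            for sg in(1,-1):
                for dx in(-2,2): cv2.polylines(c,[T(w(pp,[[62+dx,sg*(2.5+sp),-31.5],[62+dx,sg*(2.5+sp),0]]))],False,(0,255,0),1)
                cv2.polylines(c,[T(w(pp,[[58,sg*(.5+sp),-31.5],[68,sg*(.5+sp),-31.5],[68,sg*(6.5+sp),-31.5],[58,sg*(6.5+sp),-31.5]]))],True,(255,0,0),1)
        im.append(c)
    cv2.imwrite(out or f"pics/ov{k}.png",np.hstack(im))
E
python3 - <<'E'
from ovl import *
ovl("11",[604.5,231,50,4.5],[577-61.8,229-4.9,80.3,4.5],6,{"top":(173,174),"scene":(302,230)})
E
```

```text
(no output)
```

View pics/ov11.png

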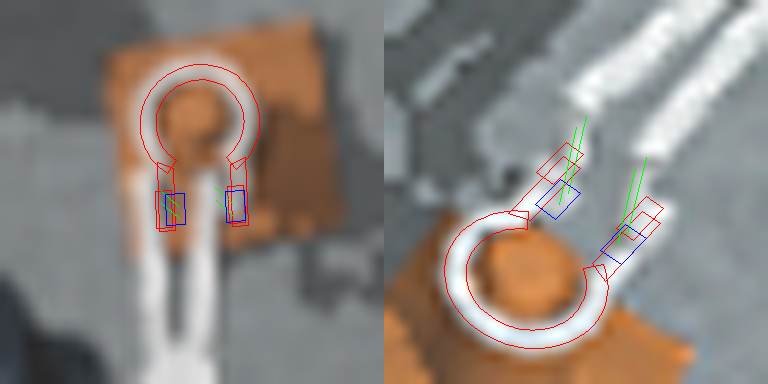

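Emit:
step_arm(rows=[0, 0, -0.07, 0, 0, 0, 0.64, 0, 0, -0.06, 0, 0, 0, 0.62, 0, 0, -0.05, 0, 0, 0, 0.6, 0, 0, -0.03, 0, 0, 0, 0.56, 0, 0, -0.03, 0, 0, 0, 0.56])

```text
time_s: 10.53
tool_pos: [455.7, 220.9, 66.9]
tcp_rot: [177.8, 0.2, 94.2]
force: [0.5, 0.2, -0.9]
gripper_width: 48.3
```

```bash
python3 snap.py 12 580 228 60 16; python3 jaw.py 12 576.5 228.5 4.5 80 100|tail -2
```

```text
10.5333 [455.7 220.9  66.9] [177.8   0.2  94.2] [ 0.5  0.2 -0.9] 48.3
top 173 174 12.0
scene 302 230 12.0
top pliers z along x 15,29,43,57: [78.6, 78.3, 78.9, 77.6]
scene pliers z along x 15,29,43,57: [78.6, 79.7, 79.8, 78.4]
```

View pics/s12.png

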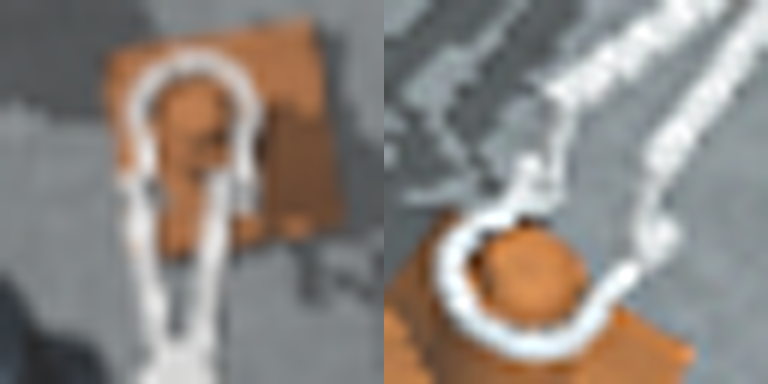

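Emit:
step_arm(rows=[0, 0, 0.02, 0, 0, 0, 0.52, 0, 0, 0.04, 0, 0, 0, 0.46, 0, 0, 0.06, 0, 0, 0, 0.4, 0, 0, 0.08, 0, 0, 0, 0.35, 0, 0, 0.08, 0, 0, 0, 0.33])

```text
time_s: 11.05
tool_pos: [455.9, 221.0, 69.0]
tcp_rot: [177.8, 0.2, 94.2]
force: [-0.7, -0.0, -1.2]
gripper_width: 34.1
```

Emit:
step_arm(rows=[0, 0, 0, 0, 0, 0, 0.3, 0, 0, 0, 0, 0, 0, 0.3])

```text
time_s: 11.22
tool_pos: [455.8, 220.9, 68.8]
tcp_rot: [177.8, 0.2, 94.2]
force: [0.5, 0.6, -0.7]
gripper_width: 34.0
```

```bash
python3 snap.py 13 580 228 60 16; python3 jaw.py 13 576.5 228.5 4.5 80 100|tail -2
```

```text
11.2167 [455.8 220.9  68.8] [177.8   0.2  94.2] [ 0.5  0.6 -0.7] 34.0
top 173 174 12.0
scene 302 230 12.0
top pliers z along x 15,29,43,57: [79.9, 76.0, 78.0, nan]
scene pliers z along x 15,29,43,57: [78.8, 79.7, 76.9, nan]
  return _methods._mean(a, axis=axis, dtype=dtype,
  ret = ret.dtype.type(ret / rcount)
```

View pics/s13.png

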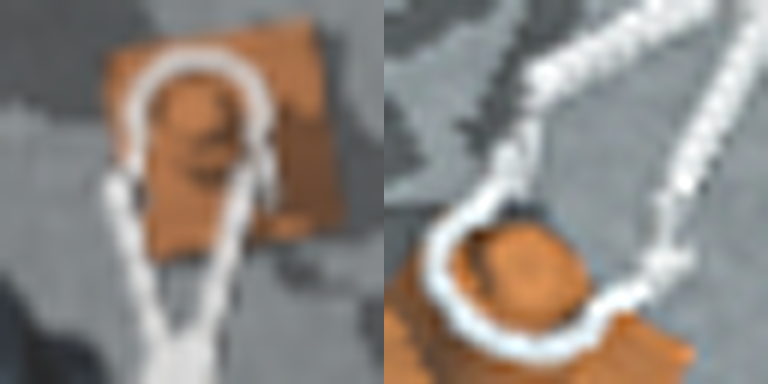

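Emit:
step_arm(rows=[0, 0, 0.08, 0, 0, 0, 0.3, 0, 0, 0.2, 0, 0, 0, 0.3, 0, 0, 0.4, 0, 0, 0, 0.3, 0, 0, 0.7, 0, 0, 0, 0.3, 0, 0, 1, 0, 0, 0, 0.3])

```text
time_s: 11.73
tool_pos: [455.5, 220.8, 94.5]
tcp_rot: [177.8, 0.2, 94.2]
force: [-0.2, -0.2, -2.1]
gripper_width: 33.9
```

Emit:
step_arm(rows=[0, 0, 0.3, 0, 0, 0, 0.3, 0, 0, 0.8, 0, 0, 0, 0.3, 0, 0, 1, 0, 0, 0, 0.3, 0, 0, 1, 0, 0, 0, 0.3])

```text
time_s: 12.07
tool_pos: [457.3, 221.5, 121.4]
tcp_rot: [177.6, 0.1, 94.2]
force: [0.4, 0.5, -2.5]
gripper_width: 34.3
```

```bash
python3 snap.py 14 580 228 90 20
```

```text
12.0667 [457.3 221.5 121.4] [1.776e+02 1.000e-01 9.420e+01] [ 0.4  0.5 -2.5] 34.3
top 168 169 9.6
scene 300 220 9.6
```

View pics/s14.png

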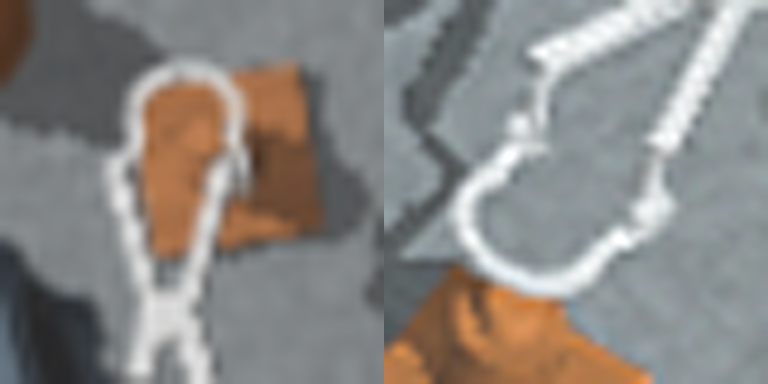

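Emit:
step_arm(rows=[0, -0.4, 0.2, 0, 0, 0, 0.3, 0, -1.2, 0.2, 0, 0, 0, 0.3, 0, -2.2, 0.2, 0, 0, -0.3, 0.3, 0, -3.2, 0.2, 0, 0, -0.6, 0.3, 0, -4.2, 0.2, 0, 0, -0.9, 0.3])

```text
time_s: 12.58
tool_pos: [454.9, 114.3, 123.3]
tcp_rot: [177.9, 0.2, 89.7]
force: [0.8, 0.2, -1.6]
gripper_width: 33.9
```

Emit:
step_arm(rows=[0, -1, 0, 0, 0, -0.3, 0.3, 0, -2, 0, 0, 0, -0.6, 0.3, 0, -3, 0, 0, 0, -0.9, 0.3, 0, -4, 0, 0, 0, -0.94, 0.3, 0, -5, 0, 0, 0, -0.94, 0.3])

```text
time_s: 13.0
tool_pos: [454.7, -10.8, 123.3]
tcp_rot: [177.9, 0.2, 85.0]
force: [0.1, 0.2, -1.4]
gripper_width: 34.0
```

Emit:
step_arm(rows=[0, -1, 0, 0, 0, 0, 0.3, 0, -2, 0, 0, 0, 0, 0.3, 0, -3, 0, 0, 0, 0, 0.3, 0, -4, 0, 0, 0, 0, 0.3, 0, -5, 0, 0, 0, 0, 0.3])

```text
time_s: 13.42
tool_pos: [454.5, -135.7, 123.3]
tcp_rot: [177.9, 0.2, 85.0]
force: [0.1, -0.3, -1.6]
gripper_width: 33.9
```

Emit:
step_arm(rows=[0, -0.8, 0, 0, 0, 0, 0.3, 0, -1.4, 0, 0, 0, 0, 0.3, 0.02, -1.76, 0, 0, 0, 0, 0.3, 0.02, -1.76, 0, 0, 0, 0, 0.3, 0.02, -1.76, 0, 0, 0, 0, 0.3])

```text
time_s: 13.83
tool_pos: [455.6, -178.0, 123.4]
tcp_rot: [177.9, 0.1, 85.0]
force: [-0.3, -0.3, -1.9]
gripper_width: 34.0
```

Emit:
step_arm(rows=[0, 0, 0, 0, 0, 0, 0.3, 0, 0, 0, 0, 0, 0, 0.3, 0, 0, 0, 0, 0, 0, 0.3])

```text
time_s: 14.08
tool_pos: [456.2, -177.2, 123.8]
tcp_rot: [177.8, 0.2, 85.1]
force: [0.1, -0.9, -1.3]
gripper_width: 34.0
```

```bash
python3 snap.py 15 590 -191 90 20
```

```text
14.0833 [ 456.2 -177.2  123.8] [177.8   0.2  85.1] [ 0.1 -0.9 -1.3] 34.0
top 281 168 9.6
scene 201 146 9.6
```

View pics/s15.png

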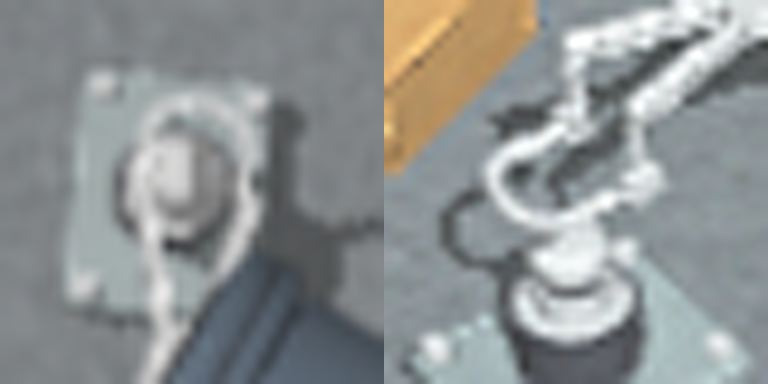

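```bash
cat > ring3d.py <<'E'
from fit import *
import sys
k,x0,y0,zlo,zhi=sys.argv[1],*map(float,sys.argv[2:6])
for n in("top","scene"):
    d=np.load(f"pics/{n}{k}.npy"); V,U=np.mgrid[0:384,0:512]; c=C[n]
    q=np.stack([U*d,V*d,d],-1)@np.linalg.inv(c["camera_matrix"]).T; P=(q-c["t"])@c["R"]
    m=(d>0)&(P[...,2]>zlo)&(P[...,2]<zhi)&(abs(P[...,0]-x0)<32)&(abs(P[...,1]-y0)<40)
    Q=P[m]; print(n,len(Q),"x",Q[:,0].min().round(1),Q[:,0].max().round(1),"y",Q[:,1].min().round(1),Q[:,1].max().round(1),"z med",np.median(Q[:,2]).round(1))
    A=np.c_[Q[:,0]-x0,Q[:,1]-y0,np.ones(len(Q))]; 
    from scipy.optimize import least_squares
    s=least_squares(lambda p:A@p-Q[:,2],[0,0,np.median(Q[:,2])],loss="soft_l1",f_scale=2); print(" plane",np.round(s.x,3))
    F=Q[Q[:,0]>x0-12]
    s=least_squares(lambda p:np.hypot(F[:,0]-p[0],F[:,1]-p[1])-p[2],[x0,y0,19.5],loss="soft_l1",f_scale=1.5); print(" circle",np.round(s.x,1),len(F))
    s=least_squares(lambda p:np.hypot(F[:,0]-p[0],F[:,1]-p[1])-19.3,[x0,y0],loss="soft_l1",f_scale=1.5); print(" circle R19.3",np.round(s.x,1))
E
python3 ring3d.py 15 598 -192 95 125
python3 - <<'E'
from fit import *
for n in("top","scene"):
  for t in("pliers_tips","ring","ring_bore","stub_groove","stub"):
    print(n,t,[(np.round(r['at'],1).tolist(),round(r['conf'],2)) for r in manip.spot_point(t,n)][:4])
E
```

```text
top 39 x 580.2 628.7 y -213.6 -164.7 z med 105.1
 plane [-1.05000e-01  4.10000e-02  1.05522e+02]
 circle [ 604.7 -191.5   20.8] 35
 circle R19.3 [ 606.1 -191.5]
scene 88 x 571.0 623.3 y -214.8 -161.6 z med 103.9
 plane [-1.68000e-01  1.40000e-02  1.04738e+02]
 circle [ 600.2 -189.4   20.6] 50
 circle R19.3 [ 601.5 -189.6]
top pliers_tips [([578.9, -192.3, 99.4], 0.39)]
top ring [([608.9, -193.5, 100.0], 0.49)]
top ring_bore [([608.2, -192.5, 101.4], 0.53), ([601.1, -193.6, 103.3], 0.47)]
top stub_groove [([372.6, -485.7, 58.3], 0.94), ([745.8, -199.7, 55.9], 0.9), ([601.6, -190.9, 61.7], 0.7), ([577.7, -194.2, 102.2], 0.31)]
top stub [([597.5, -190.4, -0.1], 0.98), ([749.0, -200.0, -0.4], 0.76)]
scene pliers_tips [([795.6, -486.9, 1.2], 0.85), ([579.0, -193.8, 98.9], 0.54)]
scene ring [([608.2, -198.5, 100.7], 0.41)]
scene ring_bore [([606.4, 226.4, 48.6], 0.7), ([601.1, -190.4, 102.5], 0.5), ([606.7, 227.0, 3.9], 0.16)]
scene stub_groove [([742.2, -197.3, 57.6], 0.78), ([365.0, -495.4, 56.5], 0.63), ([599.6, -194.2, 57.7], 0.61)]
scene stub [([754.5, -198.0, -2.4], 0.89), ([599.8, -191.3, -2.1], 0.81), ([369.2, -493.2, 0.9], 0.69)]
```

```bash
python3 - <<'E'
from fit import *
x0,y0=599,-191.5
def pts(n,k,zlo,zhi,r):
    d=np.load(f"pics/{n}{k}.npy"); V,U=np.mgrid[0:384,0:512]; c=C[n]
    q=np.stack([U*d,V*d,d],-1)@np.linalg.inv(c["camera_matrix"]).T; P=(q-c["t"])@c["R"]
    m=(d>0)&(P[...,2]>zlo)&(P[...,2]<zhi)&(np.hypot(P[...,0]-x0,P[...,1]-y0)<r); return P[m]
for n in("top","scene"):
    for k in("0","5"):
        Q=pts(n,k,70,82,25); print(n,k,"shaft top",len(Q),Q.mean(0).round(1),Q.min(0).round(1),Q.max(0).round(1))
        Q=pts(n,k,38,48,35); print("   bearing",len(Q),((Q.min(0)+Q.max(0))/2).round(1),Q.min(0).round(1),Q.max(0).round(1))
    Q=pts(n,"15",90,125,32); F=Q[Q[:,0]>594]
    b=np.digitize(F[:,0],[594,602,610,618,630]); print(n,"ring z by x",[(i,F[b==i].mean(0).round(1).tolist(),int((b==i).sum())) for i in np.unique(b)])
E
```

```text
top 0 shaft top 42 [ 602.4 -190.5   75. ] [ 590.6 -202.2   70.2] [ 614.9 -178.8   81.4]
   bearing 58 [ 602.2 -190.    43. ] [ 580.2 -212.8   38. ] [ 624.3 -167.2   48. ]
top 5 shaft top 40 [ 602.7 -188.9   75.8] [ 590.8 -201.8   70.3] [ 615.  -175.5   81.1]
   bearing 55 [ 602.2 -190.1   43.2] [ 580.1 -213.4   38.5] [ 624.3 -166.7   48. ]
top ring z by x [(np.int64(1), [598.6, -193.4, 106.0], 7), (np.int64(2), [607.2, -198.3, 104.8], 6), (np.int64(3), [614.8, -194.1, 105.0], 7), (np.int64(4), [623.7, -191.4, 103.0], 13)]
scene 0 shaft top 41 [ 600.2 -186.6   74.6] [ 584.3 -198.9   70.4] [ 614.4 -173.4   78.4]
   bearing 73 [ 598.8 -187.9   43. ] [ 575.6 -211.6   38.2] [ 621.9 -164.2   47.8]
scene 5 shaft top 43 [ 600.1 -186.7   74.5] [ 585.1 -198.9   70.1] [ 612.3 -173.8   77.8]
   bearing 72 [ 599.  -188.2   43.1] [ 574.9 -210.8   38.4] [ 623.2 -165.7   47.8]
scene ring z by x [(np.int64(1), [597.6, -191.3, 103.8], 11), (np.int64(2), [606.0, -190.6, 102.4], 8), (np.int64(3), [613.9, -188.2, 103.3], 12), (np.int64(4), [620.2, -191.0, 101.5], 11)]
```

Emit:
step_arm(rows=[-0.03, 0.02, -0.1, -0.02, -0.2, 0, 0.3, -0.06, 0.04, -0.2, -0.04, -0.4, 0, 0.3, -0.09, 0.06, -0.3, -0.05, -0.6, 0, 0.3, -0.12, 0.07, -0.4, -0.07, -0.8, 0, 0.3, -0.12, 0.07, -0.4, -0.07, -0.8, 0, 0.3])

```text
time_s: 15.1
tool_pos: [451.7, -175.8, 112.8]
tcp_rot: [173.8, 0.1, 85.0]
force: [0.2, -0.6, -1.1]
gripper_width: 34.4
```

Emit:
step_arm(rows=[0, 0, 0, 0, 0, 0, 0.3, 0, 0, 0, 0, 0, 0, 0.3, 0, 0, 0, 0, 0, 0, 0.3])

```text
time_s: 15.35
tool_pos: [453.4, -176.5, 114.1]
tcp_rot: [173.8, 0.2, 85.0]
force: [0.0, -1.1, -2.2]
gripper_width: 34.1
```

```bash
python3 snap.py 16 590 -191 90 20; cat > tilt.py <<'E'
from fit import *
import sys
k,zlo,zhi,x0,y0=sys.argv[1],*map(float,sys.argv[2:6])
for n in("top","scene"):
    d=np.load(f"pics/{n}{k}.npy"); V,U=np.mgrid[0:384,0:512]; c=C[n]
    q=np.stack([U*d,V*d,d],-1)@np.linalg.inv(c["camera_matrix"]).T; P=(q-c["t"])@c["R"]
    m=(d>0)&(P[...,2]>zlo)&(P[...,2]<zhi)&(np.hypot(P[...,0]-x0,P[...,1]-y0)<32)&(np.hypot(P[...,0]-x0,P[...,1]-y0)>13); F=P[m];F=F[F[:,0]>x0-5]
    b=np.digitize(F[:,0],[x0-5,x0+5,x0+14,x0+30]); print(n,"ring z by x",[F[b==i].mean(0).round(1).tolist() for i in np.unique(b)])
    h=F[:,1]>y0; print("  z left/right",F[h,2].mean().round(1),F[~h,2].mean().round(1))
E
python3 tilt.py 16 90 125 599 -190; python3 ring3d.py 16 599 -190 92 125
```

```text
15.35 [ 453.4 -176.5  114.1] [173.8   0.2  85. ] [ 0.  -1.1 -2.2] 34.1
top 281 168 9.6
scene 201 146 9.6
top ring z by x [[599.6, -191.0, 104.5], [607.3, -191.3, 105.9], [620.2, -191.4, 104.9]]
  z left/right 105.3 104.9
scene ring z by x [[599.2, -184.6, 103.7], [609.4, -186.9, 104.2], [617.3, -187.6, 103.9]]
  z left/right 104.0 103.8
top 42 x 576.2 625.3 y -213.1 -164.2 z med 105.4
 plane [-1.90000e-02  3.10000e-02  1.05639e+02]
 circle [ 603.  -190.8   21.2] 35
 circle R19.3 [ 604.9 -191.1]
scene 87 x 571.0 621.7 y -216.6 -160.0 z med 104.5
 plane [-8.00000e-02  3.00000e-02  1.04751e+02]
 circle [ 599.2 -189.2   21.2] 46
 circle R19.3 [ 600.7 -189.3]
```

View pics/s16.png

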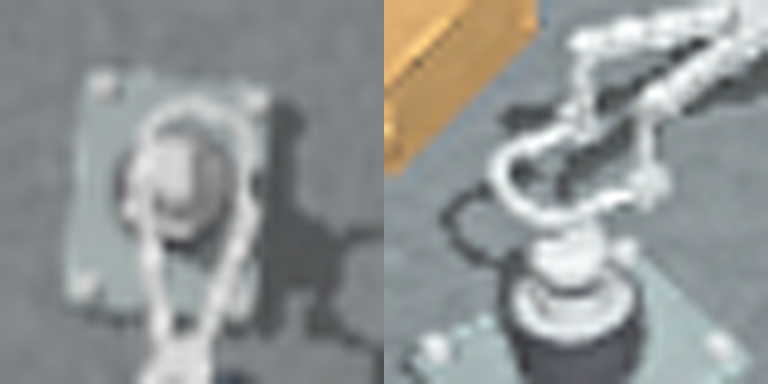

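Emit:
step_arm(rows=[-0.05, 0.05, -0.2, 0, 0, 0, 0.3, -0.05, 0.05, -0.5, 0, 0, 0, 0.3, -0.05, 0.05, -0.85, 0, 0, 0, 0.3, -0.05, 0.05, -0.9, 0, 0, 0, 0.3, -0.05, 0.05, -0.9, 0, 0, 0, 0.3])

```text
time_s: 15.87
tool_pos: [450.7, -174.4, 89.4]
tcp_rot: [174.0, 0.1, 85.0]
force: [-0.8, -1.0, -1.5]
gripper_width: 34.4
```

Emit:
step_arm(rows=[0, 0, 0, 0, 0, 0, 0.3, 0, 0, 0, 0, 0, 0, 0.3, 0, 0, 0, 0, 0, 0, 0.3])

```text
time_s: 16.12
tool_pos: [452.2, -175.3, 91.8]
tcp_rot: [173.7, 0.2, 85.0]
force: [-1.1, -1.1, -1.4]
gripper_width: 33.9
```

```bash
python3 snap.py 17 595 -191 78 16; python3 tilt.py 17 78 95 599 -190; python3 ring3d.py 17 599 -190 78 95
```

```text
16.1167 [ 452.2 -175.3   91.8] [173.7   0.2  85. ] [-1.1 -1.1 -1.4] 33.9
top 284 171 12.0
scene 204 153 12.0
top ring z by x [[599.9, -194.1, 82.7], [608.4, -195.1, 83.8], [620.6, -190.1, 84.3]]
  z left/right 84.5 83.4
scene ring z by x [[599.4, -184.6, 82.7], [608.1, -186.6, 81.4], [617.0, -186.7, 82.8]]
  z left/right 82.1 82.8
top 50 x 575.4 624.5 y -211.9 -162.7 z med 83.4
 plane [2.7000e-02 5.4000e-02 8.2966e+01]
 circle [ 604.6 -190.    18.8] 45
 circle R19.3 [ 604.  -189.9]
scene 69 x 570.2 621.2 y -212.1 -159.4 z med 83.0
 plane [-5.5000e-02  0.0000e+00  8.3027e+01]
 circle [ 598.6 -187.8   20.7] 40
 circle R19.3 [ 600.1 -188.1]
```

View pics/s17.png

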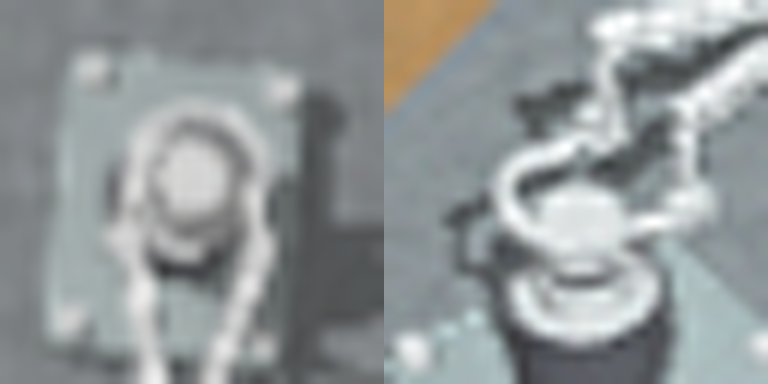

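```bash
cat > ov2.py <<'E'
from fit import *
import sys
def spread(bx,by,zu,yaw,a=.24,hx=16.5,hy=0):
    # outlines of spread ring: back fixed, halves rotated about hinge
    t=np.radians(np.linspace(0,140,50)); L=[]
    for R in(14,19):
        for s in(1,-1):
            p=np.c_[R*np.cos(t),s*R*np.sin(t)]-[hx,s*hy]; al=-s*a
            q=np.c_[p[:,0]*np.cos(al)-p[:,1]*np.sin(al),p[:,0]*np.sin(al)+p[:,1]*np.cos(al)]+[hx,s*hy]
            L.append(w([bx,by,zu,yaw],np.c_[q+[3.5,0],np.full(len(q),4.)]))
    return L
def go(k,sh,bore,zu,yaw,o,r=32,s=18,sc=18):
    im=[]
    for n in("top","scene"):
        img=cv2.imread(f"pics/{n}{k}.png"); oo=np.array(o[n]); r2=r
        c=cv2.resize(img[oo[1]:oo[1]+r,oo[0]:oo[0]+r],None,fx=s,fy=s,interpolation=2)
        T=lambda P:np.round((proj(n,P)-oo+.5)*s).astype(int)
        t=np.linspace(0,2*np.pi,60)
        for R,z in((11,75),(14.5,70),(24,43)):
            cv2.polylines(c,[T(np.c_[sh[n][0]+R*np.cos(t),sh[n][1]+R*np.sin(t),np.full(60,z)])],True,(0,200,0),1)
        for P in spread(sh[n][0]+bore[0],sh[n][1]+bore[1],zu,yaw): cv2.polylines(c,[T(P)],False,(0,0,255),1)
        im.append(c)
    return np.hstack(im)
E
python3 - <<'E'
from ov2 import *
sh={"top":(601.5,-190),"scene":(599.3,-189.5)}
cv2.imwrite("pics/ov17.png",go("17",sh,(0,0),79,-5,{"top":(288,175),"scene":(210,160)},r=22,s=18))
E
```

```text
(no output)
```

View pics/ov17.png

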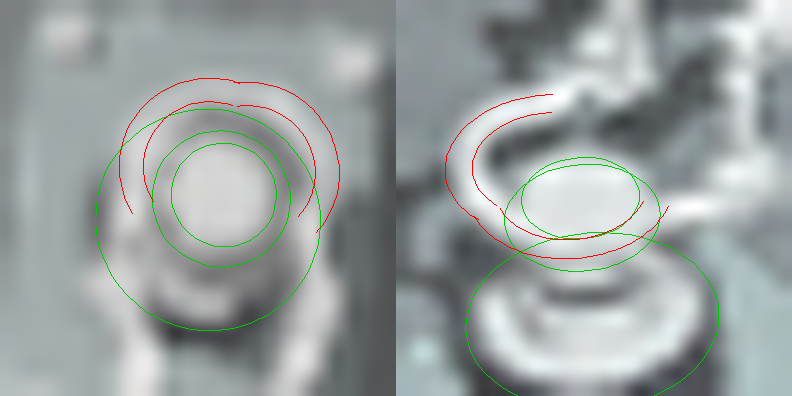

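Emit:
step_arm(rows=[0, 0, -0.1, 0, 0, 0, 0.3, 0, 0, -0.2, 0, 0, 0, 0.3, 0, 0, -0.3, 0, 0, 0, 0.3, 0, 0, -0.4, 0, 0, 0, 0.3, 0, 0, -0.4, 0, 0, 0, 0.3])

```text
time_s: 16.63
tool_pos: [451.3, -174.7, 80.3]
tcp_rot: [173.9, 0.1, 85.0]
force: [0.4, -0.4, -1.6]
gripper_width: 34.0
```

Emit:
step_arm(rows=[0, 0, 0, 0, 0, 0, 0.3, 0, 0, 0, 0, 0, 0, 0.3, 0, 0, 0, 0, 0, 0, 0.3])

```text
time_s: 16.88
tool_pos: [452.0, -175.2, 81.5]
tcp_rot: [173.8, 0.2, 85.0]
force: [0.6, 0.1, -2.6]
gripper_width: 34.0
```

```bash
python3 snap.py 18 595 -191 70 16; python3 - <<'E'
from ov2 import *
sh={"top":(601.5,-190),"scene":(599.3,-189.5)}
cv2.imwrite("pics/ov18.png",go("18",sh,(0,0),69,-5,{"top":(288,175),"scene":(210,160)},r=22,s=18))
E
python3 tilt.py 18 66 82 599 -190
```

```text
16.8833 [ 452.  -175.2   81.5] [173.8   0.2  85. ] [ 0.6  0.1 -2.6] 34.0
top 284 171 12.0
scene 205 155 12.0
top ring z by x [[599.0, -184.4, 73.4], [609.2, -190.3, 72.4], [617.9, -190.5, 72.1]]
  z left/right 73.3 71.6
scene ring z by x [[599.0, -184.1, 71.2], [608.9, -188.9, 70.6], [616.9, -185.8, 72.0]]
  z left/right 71.2 71.3
```

View pics/ov18.png

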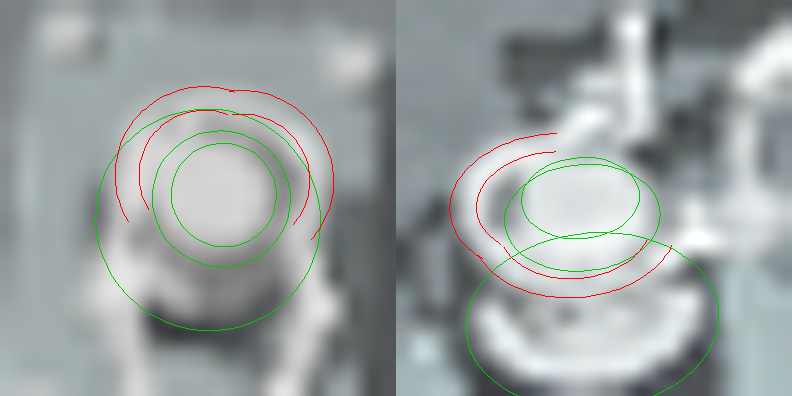

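View pics/s18.png

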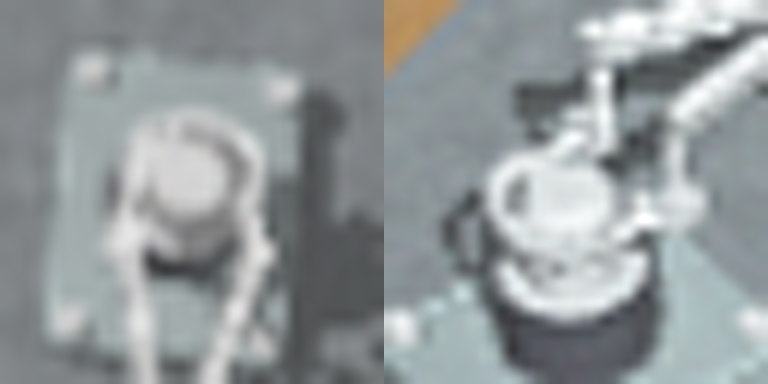

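Emit:
step_arm(rows=[0, 0, -0.1, 0, 0, 0, 0.3, 0, 0, -0.2, 0, 0, 0, 0.3, 0, 0, -0.3, 0, 0, 0, 0.3, 0, 0, -0.4, 0, 0, 0, 0.3, 0, 0, -0.46, 0, 0, 0, 0.3])

```text
time_s: 17.4
tool_pos: [451.6, -174.9, 69.1]
tcp_rot: [173.8, 0.1, 85.0]
force: [0.1, -0.5, -1.8]
gripper_width: 33.9
```

Emit:
step_arm(rows=[0, 0, 0, 0, 0, 0, 0.3, 0, 0, 0, 0, 0, 0, 0.3, 0, 0, 0, 0, 0, 0, 0.3, 0, 0, 0, 0, 0, 0, 0.3])

```text
time_s: 17.73
tool_pos: [452.0, -175.2, 70.0]
tcp_rot: [173.8, 0.2, 85.0]
force: [-0.7, 0.1, -2.0]
gripper_width: 34.2
```

```bash
python3 snap.py 19 595 -191 60 16; python3 - <<'E'
from ov2 import *
sh={"top":(601.5,-190),"scene":(599.3,-189.5)}
cv2.imwrite("pics/ov19.png",go("19",sh,(0,0),57,-5,{"top":(288,175),"scene":(210,164)},r=22,s=18))
for n in("top","scene"):
  for t in("pliers_tips","ring_bore","stub_groove","ring"):
    print(n,t,[(np.round(r['at'],1).tolist(),round(r['conf'],2)) for r in manip.spot_point(t,n)][:4])
E
python3 tilt.py 19 54 68 599 -190;python3 ring3d.py 19 599 -190 54 68
```

```text
17.7333 [ 452.  -175.2   70. ] [173.8   0.2  85. ] [-0.7  0.1 -2. ] 34.2
top 284 172 12.0
scene 205 157 12.0
top pliers_tips [([795.1, -488.3, 2.1], 0.56), ([577.1, -191.1, 53.4], 0.55), ([604.1, -192.1, 58.4], 0.46), ([452.3, -173.9, 86.6], 0.4)]
top ring_bore [([598.5, -190.7, 62.1], 0.61), ([691.2, 24.1, 1.2], 0.19)]
top stub_groove [([372.2, -487.4, 56.7], 0.85), ([601.2, -192.8, 61.6], 0.71), ([744.5, -201.5, 55.9], 0.59), ([508.0, 448.5, -2.5], 0.34)]
top ring [([606.2, -191.4, 56.1], 0.58), ([557.9, -418.5, -1.2], 0.5)]
scene pliers_tips [([794.3, -484.2, 2.0], 0.84), ([579.1, -190.8, 51.1], 0.75)]
scene ring_bore [([596.9, -192.7, 58.7], 0.6)]
scene stub_groove [([367.6, -491.4, 59.5], 0.74), ([743.9, -195.5, 61.6], 0.62), ([602.1, -193.4, 60.3], 0.58)]
scene ring [([604.0, -193.6, 58.1], 0.5)]
top ring z by x [[599.5, -188.1, 60.7], [609.0, -188.6, 62.0], [620.6, -190.0, 60.1]]
  z left/right 61.4 60.2
scene ring z by x [[598.8, -170.3, 61.3], [608.6, -185.2, 62.2], [617.0, -189.6, 60.4]]
  z left/right 61.3 61.4
top 49 x 574.8 625.0 y -211.5 -161.3 z med 60.4
 plane [-3.5000e-02  2.0000e-03  6.0803e+01]
 circle [ 605.3 -190.4   19.1] 42
 circle R19.3 [ 605.1 -190.4]
scene 72 x 571.2 620.5 y -209.8 -160.7 z med 60.5
 plane [-8.1000e-02 -4.2000e-02  6.1548e+01]
 circle [ 601.1 -189.8   17.2] 50
 circle R19.3 [ 598.4 -190.6]
```

View pics/ov19.png

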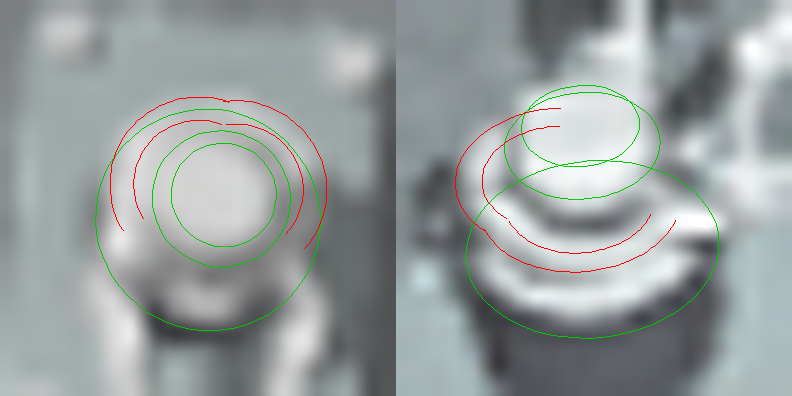

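View pics/s19.png

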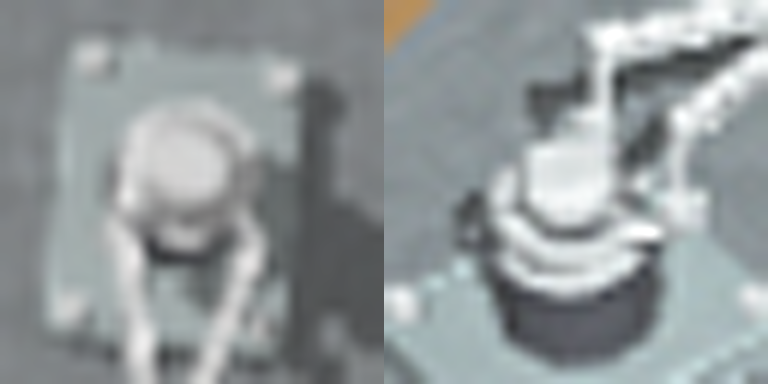

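```bash
python3 - <<'E'
from ov2 import *
from scipy.ndimage import map_coordinates as mc
from scipy.optimize import minimize
def poly(bx,by,zu,yaw):
    S=spread(bx,by,zu,yaw); # order: R14 s+, R14 s-, R19 s+, R19 s-
    inner=np.vstack([S[0][::-1],S[1]]); outer=np.vstack([S[2][::-1],S[3]])
    return np.vstack([outer,inner[::-1]])
def rend(n,P,box,ss=8):
    x0,y0,x1,y1=box; m=np.zeros(((y1-y0)*ss,(x1-x0)*ss),np.uint8)
    cv2.fillPoly(m,[np.round(((proj(n,P)-[x0,y0]+.5)*ss-.5)*16).astype(np.int32)],255,shift=4)
    return cv2.resize(cv2.GaussianBlur(m.astype(np.float32),(0,0),2.5),(x1-x0,y1-y0),interpolation=cv2.INTER_AREA)
# difference image with the ring-free picture (frame 5, same view, static background)
sh={"top":(601.5,-190),"scene":(599.3,-189.5)}
for k,zu in(("16",100.5),("17",79),("18",68.7),("19",57)):
    for n in("top","scene"):
        A=cv2.imread(f"pics/{n}{k}.png").astype(float).mean(2);B=cv2.imread(f"pics/{n}5.png").astype(float).mean(2)
        D=A-B
        c=proj(n,[[sh[n][0]+8,sh[n][1],zu+4]])[0]; r=9
        box=(int(c[0])-r,int(c[1])-r,int(c[0])+r,int(c[1])+(5 if n=="top" else r))
        J=D[box[1]:box[3],box[0]:box[2]]
        def f(p):
            m=rend(n,poly(sh[n][0]+p[0],sh[n][1]+p[1],zu,-5),box).ravel(); a=m-m.mean();b=J.ravel()-J.mean(); return -(a*b).sum()/np.sqrt((a*a).sum()*(b*b).sum()+1e-9)
        s=minimize(f,[0,0],method="Nelder-Mead",options=dict(initial_simplex=[[0,0],[3,0],[0,3]]))
        print(k,n,"bore rel shaft",s.x.round(2),"ncc",round(-s.fun,3),"at0",round(-f([0,0]),3))
E
```

```text
16 top bore rel shaft [-0.38 -0.24] ncc 0.79 at0 0.787
16 scene bore rel shaft [-1.97 -2.05] ncc 0.632 at0 0.532
17 top bore rel shaft [-1.26  1.14] ncc 0.801 at0 0.761
17 scene bore rel shaft [-2.75 -0.68] ncc 0.427 at0 0.353
18 top bore rel shaft [-2.3   1.62] ncc 0.875 at0 0.746
18 scene bore rel shaft [-1.36  1.82] ncc 0.645 at0 0.561
19 top bore rel shaft [-1.56  1.57] ncc 0.919 at0 0.824
19 scene bore rel shaft [-2.91 -0.42] ncc 0.451 at0 0.324
```

Emit:
step_arm(rows=[0.03, -0.01, 0, 0, 0, 0, 0.3, 0.06, -0.03, 0, 0, 0, 0, 0.3, 0.06, -0.03, 0, 0, 0, 0, 0.3, 0.06, -0.03, 0, 0, 0, 0, 0.3, 0.06, -0.03, 0, 0, 0, 0, 0.3])

```text
time_s: 18.65
tool_pos: [453.4, -175.9, 69.8]
tcp_rot: [173.8, 0.2, 85.0]
force: [-0.4, 0.0, -1.7]
gripper_width: 34.2
```

```bash
python3 snap.py 20 600 -191 60 11; python3 - <<'E'
from ov2 import *
sh={"top":(601.5,-190),"scene":(599.3,-189.5)}
cv2.imwrite("pics/ov20.png",go("20",sh,(0,0),57,-5,{"top":(288,175),"scene":(210,164)},r=22,s=18))
for n in("top","scene"):
  for t in("ring_bore","stub_groove"):
    print(n,t,[(np.round(r['at'],1).tolist(),round(r['conf'],2)) for r in manip.spot_point(t,n)][:4])
from scipy.optimize import minimize
def poly(bx,by,zu,yaw):
    S=spread(bx,by,zu,yaw)
    return np.vstack([np.vstack([S[2][::-1],S[3]]),np.vstack([S[0][::-1],S[1]])[::-1]])
def rend(n,P,box,ss=8):
    x0,y0,x1,y1=box; m=np.zeros(((y1-y0)*ss,(x1-x0)*ss),np.uint8)
    cv2.fillPoly(m,[np.round(((proj(n,P)-[x0,y0]+.5)*ss-.5)*16).astype(np.int32)],255,shift=4)
    return cv2.resize(cv2.GaussianBlur(m.astype(np.float32),(0,0),2.5),(x1-x0,y1-y0),interpolation=cv2.INTER_AREA)
for n in("top","scene"):
        A=cv2.imread(f"pics/{n}20.png").astype(float).mean(2);B=cv2.imread(f"pics/{n}5.png").astype(float).mean(2)
        D=A-B; zu=57
        c=proj(n,[[sh[n][0]+8,sh[n][1],zu+4]])[0]; r=9
        box=(int(c[0])-r,int(c[1])-r,int(c[0])+r,int(c[1])+(5 if n=="top" else r)); J=D[box[1]:box[3],box[0]:box[2]]
        def f(p):
            m=rend(n,poly(sh[n][0]+p[0],sh[n][1]+p[1],zu,-5),box).ravel(); a=m-m.mean();b=J.ravel()-J.mean(); return -(a*b).sum()/np.sqrt((a*a).sum()*(b*b).sum()+1e-9)
        s=minimize(f,[0,0],method="Nelder-Mead",options=dict(initial_simplex=[[0,0],[3,0],[0,3]]))
        print(n,"bore rel shaft",s.x.round(2),"ncc",round(-s.fun,3),"at0",round(-f([0,0]),3))
E
python3 tilt.py 20 54 68 599 -190
```

```text
18.65 [ 453.4 -175.9   69.8] [173.8   0.2  85. ] [-0.4  0.  -1.7] 34.2
top 289 175 17.454545454545453
scene 209 163 17.454545454545453
top ring_bore [([426.5, 266.9, 1.5], 0.7), ([601.9, -191.3, 61.4], 0.47)]
top stub_groove [([372.9, -487.4, 59.1], 0.65), ([745.4, -199.9, 58.3], 0.57)]
scene ring_bore [([600.9, -191.1, 59.5], 0.63)]
scene stub_groove [([367.2, -495.2, 59.1], 0.92), ([601.5, -194.1, 58.8], 0.88), ([747.0, -198.1, 58.1], 0.58)]
top bore rel shaft [-0.89  0.75] ncc 0.903 at0 0.879
scene bore rel shaft [-1.29 -1.11] ncc 0.512 at0 0.476
top ring z by x [[598.6, -189.3, 60.5], [608.0, -190.6, 63.5], [621.0, -190.1, 61.1]]
  z left/right 62.0 61.1
scene ring z by x [[599.4, -178.6, 59.5], [609.9, -189.8, 61.1], [617.3, -185.4, 59.6]]
  z left/right 60.1 59.8
```

View pics/s20.png

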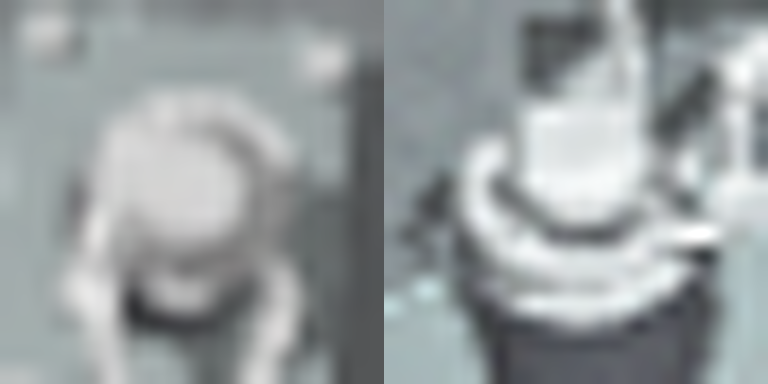

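View pics/ov20.png

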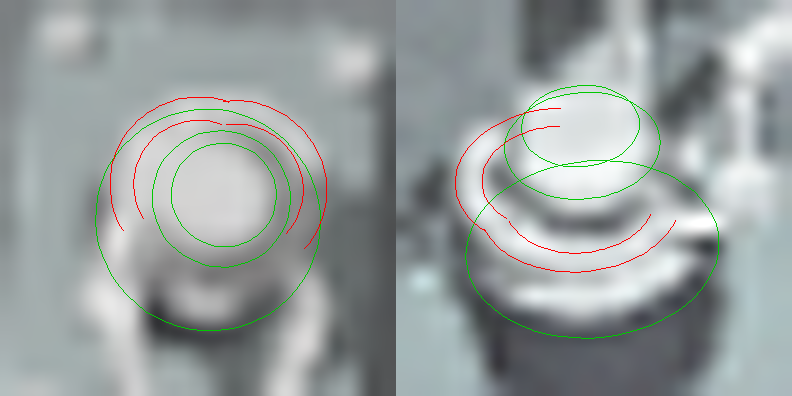

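Emit:
step_arm(rows=[0.02, -0.02, 0, 0, 0, 0, 0.3, 0.02, -0.02, 0, 0, 0, 0, 0.3, 0.02, -0.02, 0, 0, 0, 0, 0.3, 0.02, -0.02, 0, 0, 0, 0, 0.3, 0.02, -0.02, 0, 0, 0, 0, 0.3])

```text
time_s: 19.37
tool_pos: [453.9, -176.3, 69.8]
tcp_rot: [173.8, 0.2, 85.0]
force: [0.1, 0.2, -1.9]
gripper_width: 34.0
```

Emit:
step_arm(rows=[0, 0, 0, 0, 0, 0, 0.3, 0, 0, 0, 0, 0, 0, 0.3, 0, 0, 0, 0, 0, 0, 0.3, 0, 0, 0, 0, 0, 0, 0.3, 0, 0, 0, 0, 0, 0, 0.3])

```text
time_s: 19.78
tool_pos: [453.9, -176.3, 69.8]
tcp_rot: [173.8, 0.2, 85.0]
force: [-0.9, -0.8, -1.6]
gripper_width: 34.4
```

```bash
python3 snap.py 21 600 -191 60 11; python3 tilt.py 21 54 68 599 -190; python3 - <<'E'
from fit import *
for n in("top","scene"):
  for t in("ring_bore","stub_groove"):
    print(n,t,[(np.round(r['at'],1).tolist(),round(r['conf'],2)) for r in manip.spot_point(t,n)][:4])
E
```

```text
19.7833 [ 453.9 -176.3   69.8] [173.8   0.2  85. ] [-0.9 -0.8 -1.6] 34.4
top 289 175 17.454545454545453
scene 209 163 17.454545454545453
top ring z by x [[599.1, -188.7, 59.8], [607.8, -184.2, 61.6], [620.0, -192.9, 61.5]]
  z left/right 61.5 60.8
scene ring z by x [[598.7, -175.6, 59.7], [608.9, -185.8, 61.3], [617.8, -187.9, 59.6]]
  z left/right 59.8 61.1
top ring_bore [([598.2, -191.3, 60.0], 0.6), ([391.6, -253.3, 3.1], 0.35)]
top stub_groove [([602.1, -191.3, 62.1], 0.74), ([371.5, -488.7, 62.5], 0.71), ([746.6, -200.5, 57.4], 0.56)]
scene ring_bore [([600.5, -192.2, 60.3], 0.6)]
scene stub_groove [([601.2, -191.4, 61.0], 0.97), ([367.3, -496.5, 58.3], 0.91), ([742.9, -200.1, 59.3], 0.78), ([518.3, -180.8, 81.2], 0.15)]
```

View pics/s21.png

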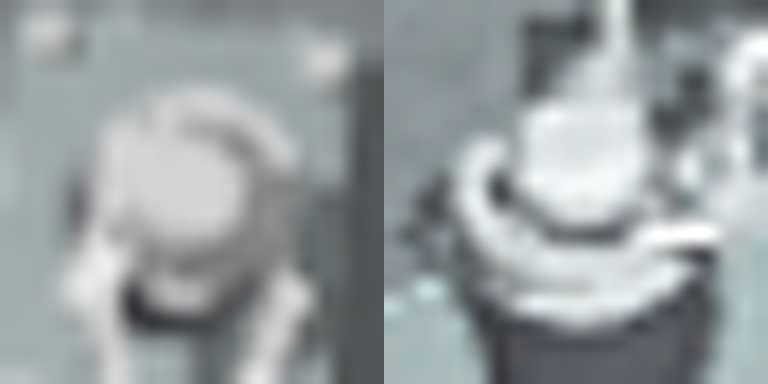

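View pics/scene21.png

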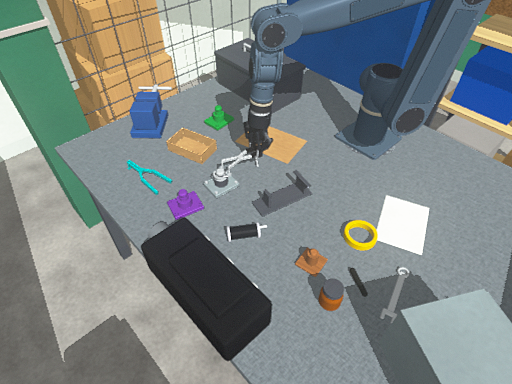

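```bash
python3 - <<'E'
from ov2 import *
sh={"top":(601.5,-190),"scene":(599.3,-189.5)}
ims=[]
for n,o in(("top",(290,177)),("scene",(211,168))):
    img=cv2.imread(f"pics/{n}21.png"); o=np.array(o); c=img[o[1]:o[1]+19,o[0]:o[0]+19].astype(float)
    c=np.clip((c-60)*1.4,0,255).astype(np.uint8)
    a=cv2.resize(c,None,fx=20,fy=20,interpolation=0); b=a.copy()
    T=lambda P:np.round((proj(n,P)-o+.5)*20).astype(int); t=np.linspace(0,2*np.pi,60)
    for R,z in((11,75),(14.5,70)): cv2.polylines(b,[T(np.c_[sh[n][0]+R*np.cos(t),sh[n][1]+R*np.sin(t),np.full(60,z)])],True,(0,200,0),1)
    for P in spread(*sh[n],57,-5): cv2.polylines(b,[T(P)],False,(0,0,255),1)
    ims.append(np.vstack([a[:,:],b])[:,:])
r=np.hstack(ims); cv2.imwrite("pics/z21.png",cv2.resize(r,(600,600),interpolation=cv2.INTER_AREA))
E
```

```text
(no output)
```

View pics/z21.png

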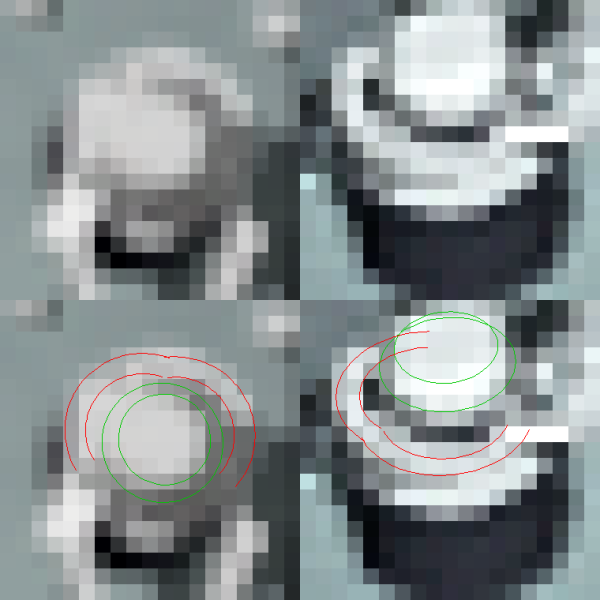

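Emit:
step_arm(rows=[0, 0.02, 0, 0, 0, 0, 0.3, 0, 0.02, 0, 0, 0, 0, 0.3, 0, 0.02, 0, 0, 0, 0, 0.3, 0, 0.02, 0, 0, 0, 0, 0.3, 0, 0.02, 0, 0, 0, 0, 0.3])

```text
time_s: 20.5
tool_pos: [453.9, -175.8, 69.8]
tcp_rot: [173.8, 0.2, 85.0]
force: [-0.4, 0.3, -1.1]
gripper_width: 34.0
```

```bash
python3 snap.py 22 600 -191 60 11; python3 tilt.py 22 54 68 599 -190; python3 -c "
from station import manip
print(manip.job_done())"
```

```text
20.5 [ 453.9 -175.8   69.8] [173.8   0.2  85. ] [-0.4  0.3 -1.1] 34.0
top 289 175 17.454545454545453
scene 209 163 17.454545454545453
top ring z by x [[598.5, -185.8, 59.1], [608.4, -177.0, 62.4], [619.9, -192.8, 60.4]]
  z left/right 60.8 60.2
scene ring z by x [[599.3, -176.4, 60.3], [608.0, -187.0, 59.6], [618.5, -184.9, 60.2]]
  z left/right 59.9 60.1
the job is handed in; nothing more can be done
None
```

The ring is held spread on the grey stub's shaft at the groove, and I handed the job in at about 20.6 s with the pliers still squeezed. I took the pliers from the rack, spread the ring off the post and carried it over. The gripper touched only the pliers, and I moved nothing else.

**Last checks that passed:**
- **Height:** the ring's top face measures about 60 mm above the bench and is level to within the noise. That puts its mid-thickness at about 58–59 mm, against the 59 mm groove centre.
- **Support:** the wrist force is 1–2 N, about the weight of the pliers and ring, so nothing suggests the ring is resting on anything.
- **Grip:** the opening stays at 34 mm with a 25 N grip. That is a little over the 32 mm given for the stops; I took it as the stops because it did not change with a tighter target.

**Where the checks disagreed:** centring around the shaft is only confirmed to about 1–1.5 mm, against the 2 mm clearance. The image fits and overlays put the remaining offset within about 1–1.5 mm, in differing directions. One network reading from the top camera put the ring's centre about 4 mm back, which the other measurements did not support. I made a last 0.5 mm shift sideways as a compromise and rechecked only the height and tilt after it, not the centring.

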